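# Close up a desk intercom and hold its talk knob down

### The job

Close up the reception intercom: lower its aluminium top plate over the two brass locating studs, without dropping it, until it lies flush on the housing. Then turn the loose black knob so that its D-shaped bore matches the control shaft, push it fully home and press it all the way down against its spring, as one does to talk; finish with the robot still holding the knob down. Leave the other things on the desk where they are.

Things in the scene. Friction and masses are not known exactly. Their poses are not given: they have to be found in the camera images.
- console: intercom, fixed to the desk. Black base 150 x 240 x 30 mm (x -87 to +63, y -120 to +120), five call keys along its front (tops at 36 mm); on it a raised grey housing 54 (x) by 186 mm (y), its flat top (the deck) at 60 mm. Origin on the desk under the housing's centre; x to the back, away from the keys, y along the housing, z up. Starts turned up to 0.25 rad
- stud_left (a point): foot, on the deck, of the locating stud at y = +80 mm of the intercom. Brass, diameter 6 mm, 10 mm tall, the upper 4.5 mm tapering to 2.4 mm
- stud_right (a point): foot of the like stud at y = -80 mm, on the deck
- shaft_tip (a point): centre of the top end of the upright brass shaft, at x 0, y -45 mm of the intercom, 26 mm above the deck when not pressed. D-shaped: diameter 12 mm, one flat 2.6 mm from the axis; the top 3 mm taper by 1.3 mm. x points horizontally AWAY from the flat; the flat faces -x, roughly towards the keys; z up. A dark slot in the end is parallel to the flat, on the other half of the end
- volume (a joint): turn of the shaft about the vertical, rad: 0 when its x is parallel to the intercom's x, positive anticlockwise from above. Starts within 0.6 either way, stops at 1.3, stays where left (friction 0.06 N m)
- talk (a joint): how far the shaft is pressed straight down, m: 0 = up, 0.004 = stop. Spring: it starts to move at 4 N, needs 6.5 N for 2.5 mm and 8 N for the full 4 mm; springs back when let go
- plate: loose aluminium top plate, right way up on the desk: 64 (x) by 190 mm (y), 4 mm sheet, a 2 mm flange 12 mm deep folded down along each long side, 16 mm tall in all, about 0.16 kg; gripped across the 64 mm. Origin at the footprint's centre, at the flanges' lower edges; z up. Dark speaker slots near y +40 mm. Lies left or right of the intercom, its x within 0.4 rad of world x
- hole_left (a point): centre of the plate's 8 mm hole at y = +80 mm, on the underside of the sheet, 12 mm above the plate's origin; goes over stud_left. The plate fits one way round only, its x and y along the intercom's; the flanges then hang outside the housing, 3 mm clear. Flush, the plate's origin is 48 mm and its top 64 mm above the desk
- hole_right (a point): the like hole at y = -80 mm; goes over stud_right. An 18 mm hole at y = -45 mm clears the shaft
- knob: loose round black knob, bore down on the desk on the side of the intercom away from the plate: diameter 38, 32 mm tall, about 0.06 kg. Origin at the centre of its underside, z up. The white pointer line on top runs from the centre along its +x; starts within 1 rad of world x. D bore from below, 16 mm deep: diameter 13.4 mm, flat 3.3 mm from the axis on the -x side, 1.5 mm chamfer at the mouth
- knob_top (a point): centre of the knob's top, 32 mm above its origin, axes as the knob's. The knob fits when its x points as the shaft's x does, to about 0.1 rad. Home, the shaft's end is against the bottom of the bore: underside 16 mm below the shaft tip, 6 mm above the plate (2 mm when pressed right down), top 102 mm above the desk (98 mm pressed)
- screwdriver: screwdriver lying before the intercom; stands or lies loose on the desk, not part of the job
- mug: blue mug, 82 mm wide, 95 mm tall; stands or lies loose on the desk, not part of the job
- screw_tub: blue open tub, 80 x 60 x 30 mm, some screws in it, behind the intercom; stands or lies loose on the desk, not part of the job
- candle: white candle on a glass dish, 110 mm wide, 134 mm tall; stands or lies loose on the desk, not part of the job
- stapler: red and black stapler, 135 mm long, 51 mm tall; stands or lies loose on the desk, not part of the job
- tape: blue tape dispenser, 130 mm long, 84 mm tall; stands or lies loose on the desk, not part of the job
- pen_cup: dark metal cup with pens, 74 mm wide, 150 mm tall; stands or lies loose on the desk, not part of the job

How it is judged:
By the outcome, as a careful person would: the job done as asked, in the order asked, and still so for the second after the job is handed in, while the arm keeps its last pose, push and grip.
It also fails if it takes over 64 s, if anything falls off the work surface, if the arm or the gripper's body presses on something with over 40 N, if the wrist force passes 120 N, or if a joint passes its speed limit or range.

### The arm

A 7-joint arm with a two-finger parallel gripper is mounted at the origin on the work surface. World frame = base frame: x ahead of the robot, y to its left, z up, the work surface at z = 0. Lengths are in m, angles in rad, forces in N, time in s.
With the tool pointing down it reaches from about 0.425 to 0.925 m from the base axis. Payload 6.8 kg.
Tool frame: the origin (TCP) lies on the mounting face of the last link; the fingertips stand 173 mm ahead of it and the grasp point (between the pads) lies 155 mm ahead of it; y points along the fingers, x is the direction in which the jaws open and shut, and the axes are right-handed (so a half turn about y gives the same grasp; the last joint's range is limited). The gripper opens to 85 mm and grips with 20 to 120 N. Pads are 22 mm wide; open, the fingers measure 114 mm over their backs; the gripper's body (76 mm by 85 mm) begins 54 mm behind the grasp point. The pads swing forward as they close: fully open they stand 13 mm farther back than shut.
Start: joints at [1.197, 0.477, 0.022, 1.555, -0.011, 1.109, -0.083], TCP at [0.177, -0.651, 0.405] pointing down, gripper open.
Joint ranges: [-2.96, 2.96], [-0.34, 2.1], [-1.41, 1.46], [0.24, 2.44], [-1.37, 4.51], [0.17, 1.92], [-2.96, 2.96]. Speed limits (rad/s): [2.39, 2.39, 3.14, 3.14, 3.14, 3.14, 3.14].

### API

Orientations are given as a rotation vector (axis times angle).
In Python, from bench import r gives the robot as it stands.
- The arm moves only by the tool step_arm, never from a script. Its arguments are lists of equal length, an entry for each row: "xyz": the shift along the tool's x, y, z scaled (see below), a list of three; "rotation": the turn, a rotation vector about the tool's x, y, z scaled (see below), a list of three. A call has 1 to 20 rows; each row is the pose to reach, as a shift and turn from the pose measured when the call began, along the tool's axes at that moment; what a row does not reach only later rows make up. The controller multiplies each number of a shift by 30 cm and each number of a turn by 90 degrees. A row lasts 1/8 s, in which the tool goes at most 62.5 mm and 10.7 degrees, less where a joint would pass 70% of its speed; a pose out of reach is approached as far as the arm can. A call with a number of a shift or a turn outside -1 to 1 is refused whole. A call with a gripper value outside its range is refused whole. "grip" is the closure, from 0 (fully open) to 1 (shut), set as the call begins (left out, the last holds). The fingers move at their own pace and stop on an object; "force" is the grip in N (left out, the last holds). Time passes only in rows, so rows that repeat a pose let the fingers close. It gives the time, the measured TCP pose, the force and the opening at its end, in the units of the state.
- r.get_obs(): the state, without advancing time (a new reading comes with each control period).
- r.grab_frame(name): name is "scene" or "top"; returns a dict with "pixels" (420x560x3 uint8, red, green, blue), "fx", "fy", "cx", "cy" (pixels), "position" and "attitude" of the camera in the world. Camera axes: x right, y down, z forward; pixel columns grow to the right and rows downward; lengths in m; the calibration is good to about 2 mm. A picture is of the moment at which its call begins. There is no depth.
- r.hand_in(): hands the job in, once; it reports no verdict.
The state is a dict: "clock": time; "joints": joint angles; "qvel": joint speeds; "tau": joint torques, N m; "tcp_pos": TCP position; "orientation": TCP orientation; "contact_force": force on the tool from outside, world axes, zero at the start; "moment": the same for the moment, N m; "grip_width": finger opening in m.
Only numpy, scipy, OpenCV 4.12 (cv2) and the standard library are available. Lean on these libraries where they do the work, as an engineer would, in place of code of your own. Each camera call takes 0.05 s, during which the arm holds its last target.

## Working session

There is one attempt and no reset: what is moved stays moved. The work goes in short steps, Python scripts to look and compute and a tool call to move; the robot and the scene stay as the last step left them, time stands still between calls to the robot, and variables do not carry over. Pictures are saved under pics/ and viewed, and the job is handed in when it is done.

Besides the shell and the picture viewer there is one more tool, called after "Emit:" as a command line: name --argument value ..., lists and objects as JSON in quotes. step_arm: Moves the arm, as the interface text tells. Its arguments: {"type":"object","properties":{"xyz":{"type":"array"},"rotation":{"type":"array"},"grip":{"type":"number"},"force":{"type":"number"}},"required":["xyz","rotation"]}

```bash
ls; mkdir -p pics; python3 - <<'E'
from bench import r
import cv2,numpy as np
o=r.get_obs()
for k in o: print(k,np.round(o[k],4))
for n in("scene","top"):
    f=r.grab_frame(n); cv2.imwrite(f"pics/{n}0.png",f["pixels"][:,:,::-1]); print(n,[f[k] for k in("fx","fy","cx","cy","position","attitude")])
E
```

```text
pics
clock 0.0
joints [ 1.1969  0.4778  0.0223  1.5565 -0.0115  1.1093 -0.0831]
qvel [ 0.0022 -0.0007 -0.0002  0.001  -0.0007 -0.0007 -0.0007]
tau [-1.00000e-04 -5.96436e+01  1.60780e+00 -2.81193e+01  1.24000e-02
  9.40000e-03 -0.00000e+00]
tcp_pos [ 0.1772 -0.651   0.4037]
orientation [-1.3223  1.0124 -1.0097]
contact_force [-0.3717 -0.2563 -0.0698]
moment [0.0156 0.0035 0.0056]
grip_width 0.0856
scene [473.7096387926931, 473.7096387926931, 281.8591242912018, 203.02362331096487, array([1.28090502, 1.07206105, 1.37243059]), array([-0.77641843, -2.59577855,  1.07202185])]
top [479.75328740016766, 479.75328740016766, 286.44263135627875, 202.41061354551653, array([ 0.42419873, -0.00734937,  1.50852666]), array([-2.20452545,  2.15291686, -0.11424153])]
```

View pics/scene0.png

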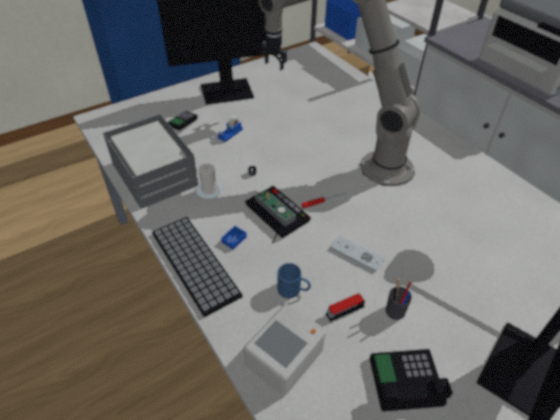

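View pics/top0.png

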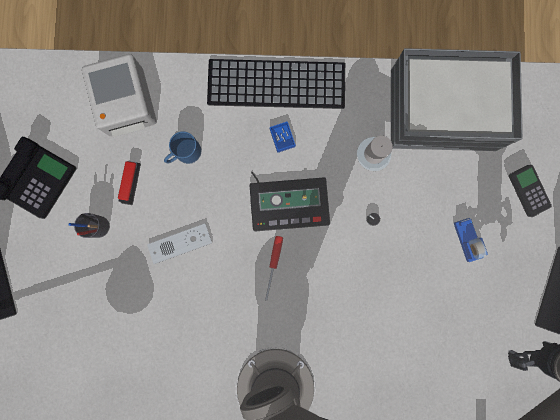

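```bash
python3 - <<'E'
from scipy.spatial.transform import Rotation as R
for v in([-1.3223,1.0124,-1.0097],[-0.77641843, -2.59577855,  1.07202185],[-2.20452545,  2.15291686, -0.11424153]): print(R.from_rotvec(v).as_matrix().round(3))
E
```

```text
[[ 0.263 -0.001  0.965]
 [-0.965  0.002  0.263]
 [-0.002 -1.    -0.   ]]
[[-0.834  0.386 -0.395]
 [ 0.552  0.593 -0.587]
 [ 0.008 -0.707 -0.707]]
[[ 0.023 -0.995  0.093]
 [-1.    -0.024 -0.01 ]
 [ 0.012 -0.093 -0.996]]
```

```bash
cat > h.py <<'E'
from bench import r
import cv2,numpy as np
from scipy.spatial.transform import Rotation as R
def fr(name,n=1):
    f=r.grab_frame(name); a=[f["pixels"].astype(float)]
    for _ in range(n-1): a.append(r.grab_frame(name)["pixels"].astype(float))
    f["img"]=np.mean(a,0); return f
def ray(f,uv,z):
    uv=np.atleast_2d(uv).astype(float); d=np.c_[(uv[:,0]-f["cx"])/f["fx"],(uv[:,1]-f["cy"])/f["fy"],np.ones(len(uv))]
    d=d@R.from_rotvec(f["attitude"]).as_matrix().T; p=np.array(f["position"])
    return p+d*((z-p[2])/d[:,2])[:,None]
def proj(f,P):
    P=np.atleast_2d(P); c=(P-f["position"])@R.from_rotvec(f["attitude"]).as_matrix()
    return np.c_[c[:,0]/c[:,2]*f["fx"]+f["cx"],c[:,1]/c[:,2]*f["fy"]+f["cy"]]
def crop(f,box,s,name):
    x0,y0,x1,y1=box; c=np.clip(f["img"][y0:y1,x0:x1],0,255).astype(np.uint8)[:,:,::-1]
    cv2.imwrite("pics/"+name,cv2.resize(c,None,fx=s,fy=s,interpolation=cv2.INTER_CUBIC))
E
python3 - <<'E'
from h import *
import pickle
t=fr("top",6);s=fr("scene",6); pickle.dump((t,s),open("f0.pkl","wb"))
crop(t,(240,165,340,240),8,"t_con.png");crop(t,(140,210,220,270),10,"t_plate.png");crop(t,(350,190,400,235),12,"t_knob.png")
crop(s,(240,180,320,240),10,"s_con.png");crop(s,(325,230,390,275),12,"s_plate.png");crop(s,(235,155,270,185),16,"s_knob.png")
E
```

```text
(no output)
```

View pics/t_con.png

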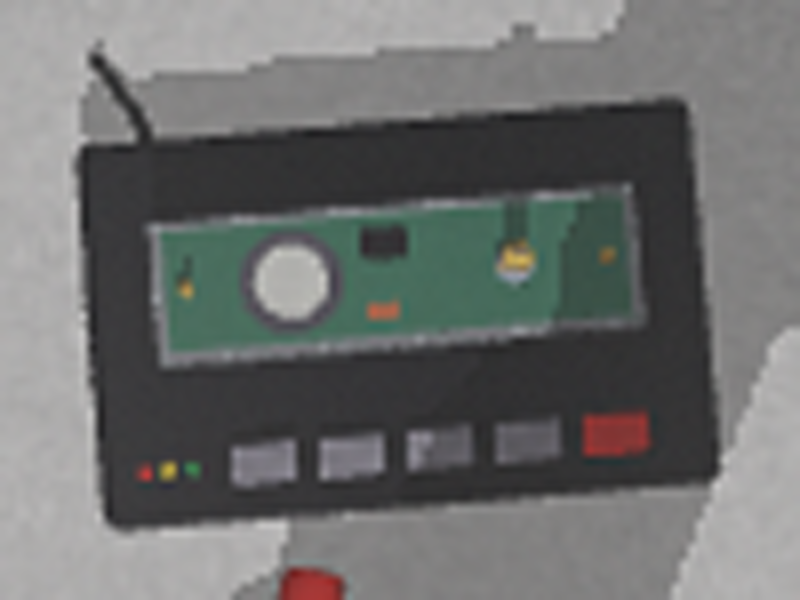

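View pics/t_plate.png

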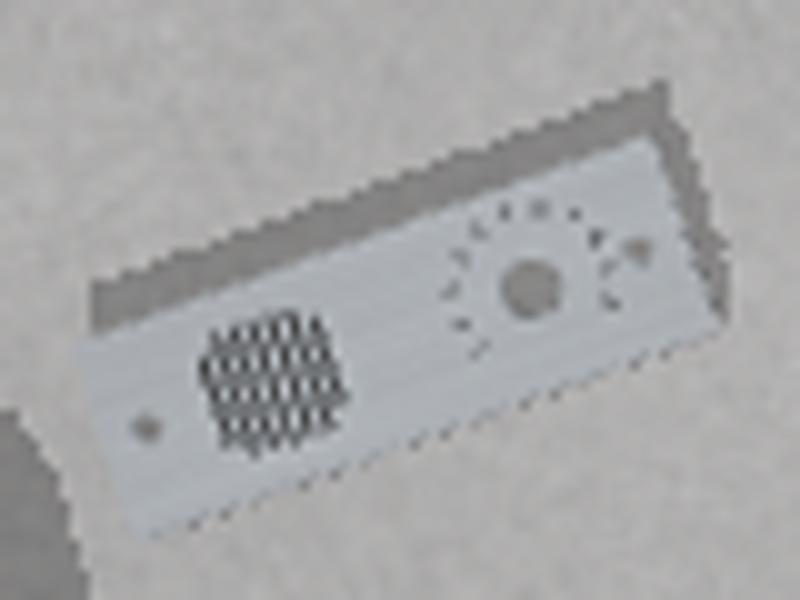

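View pics/t_knob.png

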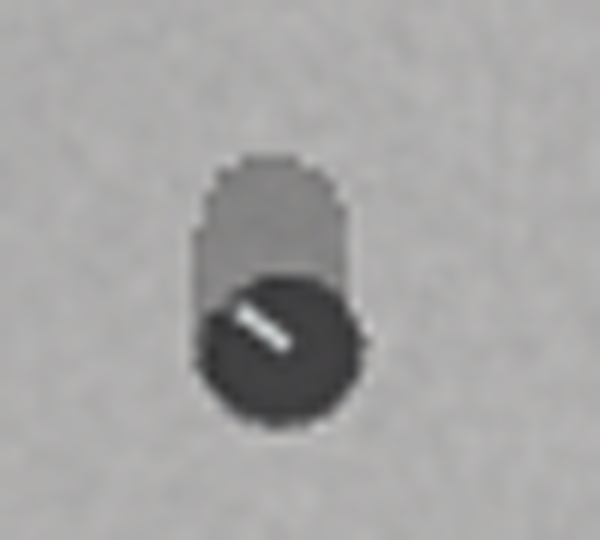

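View pics/s_con.png

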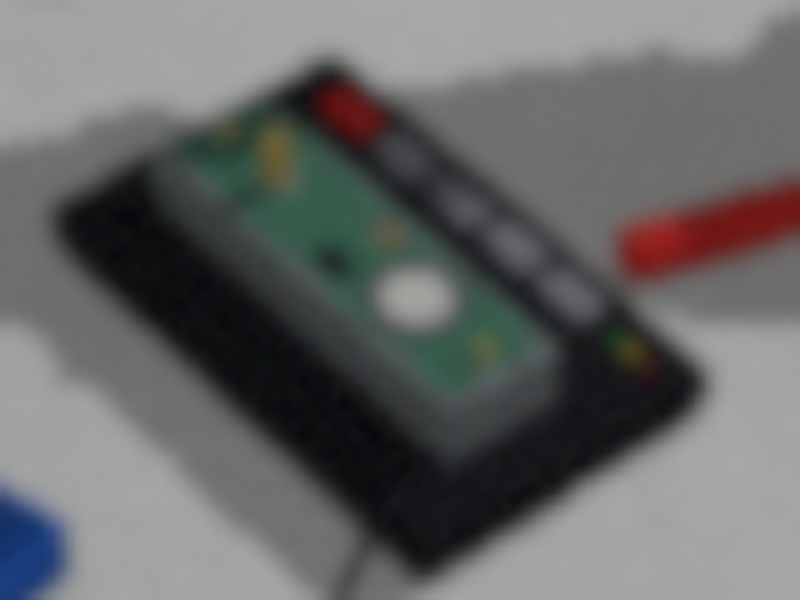

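View pics/s_plate.png

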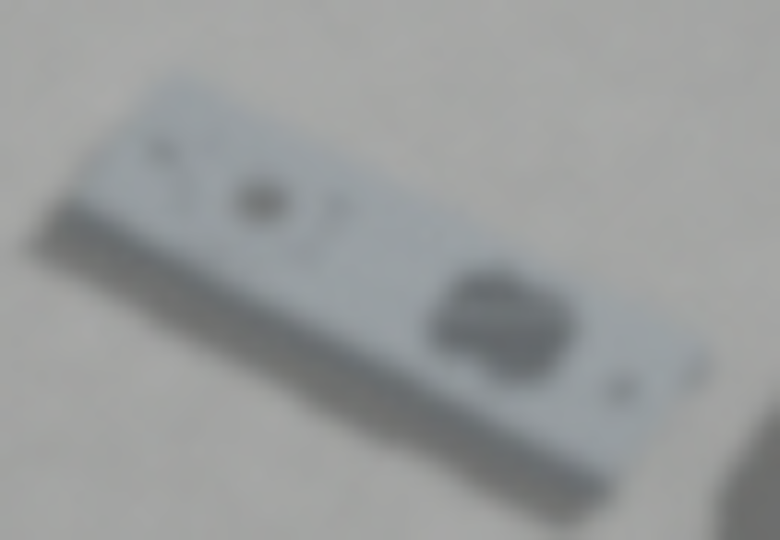

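View pics/s_knob.png

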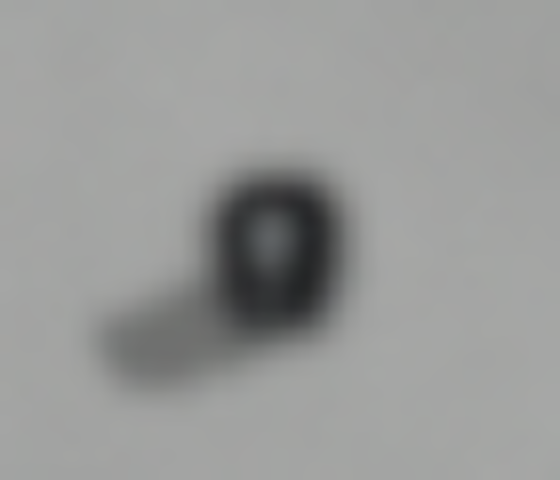

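```bash
cat > m.py <<'E'
from h import *
import pickle
t,s=pickle.load(open("f0.pkl","rb"))
def up(box,sc):
    x0,y0,x1,y1=box
    return cv2.resize(t["img"][y0:y1,x0:x1].astype(np.float32),None,fx=sc,fy=sc,interpolation=cv2.INTER_CUBIC)
def uv(p,box,sc): return (np.asarray(p)+0.5)/sc-0.5+np.array(box[:2])
def rect(m,box,sc,z):
    c=max(cv2.findContours(m.astype(np.uint8),0,2)[0],key=cv2.contourArea)
    q=cv2.boxPoints(cv2.minAreaRect(c)); w=ray(t,uv(q,box,sc),z); c0=w.mean(0)
    a=[]
    e=[w[1]-w[0],w[2]-w[1]]; L=[np.linalg.norm(v) for v in e]; v=e[int(np.argmax(L))]; v=v*np.sign(v[1])
    return c0,np.sort(L),np.arctan2(-v[0],v[1]),q
def cent(m,box,sc,z,near=None):
    n,l,st,ce=cv2.connectedComponentsWithStats(m.astype(np.uint8))
    return [(st[i,4],ce[i].round(1),ray(t,uv(ce[i],box,sc),z)[0].round(4)) for i in range(1,n) if st[i,4]>30]
B=(240,165,340,240); I=up(B,8); Rr,G,Bb=I[...,0],I[...,1],I[...,2]
green=(G>Rr+12)
print("green",rect(green,B,8,.06))
black=(I.max(2)<75); black=cv2.morphologyEx(black.astype(np.uint8),cv2.MORPH_OPEN,np.ones((17,17)))
for z in(.03,.0): print("base",z,rect(black,B,8,z))
print("brass",cent((Rr>Bb+30)&(abs(Rr-G)<70)&(Rr-G>-5)&(G>Bb+25),B,8,.067))
B=(140,210,220,270); I=up(B,10)
pl=(I[...,2]-I[...,0]>8); pl=cv2.morphologyEx(pl.astype(np.uint8),cv2.MORPH_CLOSE,np.ones((15,15)))
print("plate",rect(pl,B,10,.016))
m=(I.mean(2)<148); mm=np.zeros_like(pl); c=max(cv2.findContours(pl,0,2)[0],key=cv2.contourArea); cv2.drawContours(mm,[cv2.convexHull(c)],-1,1,-1)
mm=cv2.erode(mm,np.ones((25,25)))
print("holes",cent(m&(mm>0),B,10,.014))
B=(350,190,400,235); I=up(B,12); k=(I.mean(2)<100).astype(np.uint8); k=cv2.morphologyEx(k,cv2.MORPH_CLOSE,np.ones((25,25)))
c=max(cv2.findContours(k,0,2)[0],key=cv2.contourArea); (c0,rad)=cv2.minEnclosingCircle(c); print("knob",c0,rad,ray(t,uv(c0,B,12),.032),rad/12*(1.476)/480, cent(k,B,12,.032))
w=(I.mean(2)>115)&(cv2.erode(k,np.ones((21,21)))>0); ys,xs=np.nonzero(w); P=ray(t,uv(np.c_[xs,ys],B,12),.032)
d=np.linalg.svd(P-P.mean(0))[2][0] if len(P)<3000 else None
print("ptr",P.mean(0),len(P),d, np.arctan2(d[1],d[0]))
E
python3 m.py
```

```text
green (array([ 0.57177748, -0.02965725,  0.06      ]), array([0.0490195, 0.1781252]), np.float64(0.10572094241474893), array([[156.46199, 227.84149],
       [623.56335, 190.09595],
       [633.9062 , 318.08844],
       [166.80481, 355.83398]], dtype=float32))
base 0.03 (array([ 0.55935325, -0.03147431,  0.03      ]), array([0.15018086, 0.23996271]), np.float64(0.10210551862279749), array([[ 75.18045, 144.82065],
       [690.5662 ,  97.59689],
       [720.1028 , 482.49576],
       [104.71698, 529.7195 ]], dtype=float32))
base 0.0 (array([ 0.5620956 , -0.03196382,  0.        ]), array([0.1532281 , 0.24483167]), np.float64(0.10210551862279744), array([[ 75.18045, 144.82065],
       [690.5662 ,  97.59689],
       [720.1028 , 482.49576],
       [104.71698, 529.7195 ]], dtype=float32))
brass [(np.int32(58), array([521.8, 244.1]), array([ 0.5831, -0.077 ,  0.067 ])), (np.int32(592), array([516.6, 258.5]), array([ 0.5776, -0.0752,  0.067 ])), (np.int32(151), array([607. , 254.6]), array([ 0.5799, -0.1093,  0.067 ])), (np.int32(179), array([185.9, 289.1]), array([0.563 , 0.0493, 0.067 ])), (n
[... 976 characters left out ...]
2422, 0.014 ])), (np.int32(98), array([451.1, 290.9]), array([0.4441, 0.2901, 0.014 ])), (np.int32(189), array([610.6, 302.8]), array([0.4416, 0.2406, 0.014 ])), (np.int32(13619), array([271. , 382.1]), array([0.4147, 0.3444, 0.014 ])), (np.int32(137), array([462.2, 324.4]), array([0.4339, 0.2862, 0.014 ])), (np.int32(547), array([146.7, 428.4]), array([0.3996, 0.382 , 0.014 ]))]
knob (279.6913146972656, 350.2990417480469) 82.83241271972656 [[ 0.51866901 -0.29043774  0.032     ]] 0.021225805759429933 [(np.int32(18685), array([280.5, 349.4]), array([ 0.5189, -0.2906,  0.032 ]))]
ptr [ 0.52436152 -0.28629214  0.032     ] 1164 [-6.00399187e-01 -7.99700454e-01 -5.72449452e-27] -2.214796512234399
```

```bash
cat >> m.py <<'E'
print("----")
from scipy.optimize import least_squares
W=ray(t,uv(c[:,0,:],B,12),.032)[:,:2]; 
cc=np.array([.5188,-.2905])
dirn=np.array([.5188-.424,-.29+.007]); dirn/=np.linalg.norm(dirn)
for it in range(5):
    sel=((W-cc)@dirn>0.0)
    o=least_squares(lambda p:np.hypot(*(W[sel]-p[:2]).T)-p[2],[*cc,.019]); cc=o.x[:2]
print("top circle",o.x,sel.sum(),np.std(o.fun))
Q=W[~sel]; W0=ray(t,uv(c[:,0,:],B,12),0)[:,:2]; 
c0=cc.copy()
for it in range(5):
    sel=((W0-c0)@dirn<-0.003); o=least_squares(lambda p:np.hypot(*(W0[sel]-p[:2]).T)-.019,c0); c0=o.x
print("bottom circle",c0,np.std(o.fun))
pr=(P[:,:2]-P[:,:2].mean(0))@np.array([.6,.8]); print("ptr ends",P[:,:2].mean(0)+np.array([[.6,.8]])*np.array([[pr.min()],[pr.max()]]))
E
python3 m.py|sed -n '/----/,$p'
```

```text
----
top circle [ 0.51944675 -0.29198859  0.01903137] 100 0.000340161828221743
bottom circle [ 0.52026225 -0.29497988] 0.0008946111172504466
ptr ends [[ 0.51949919 -0.29277524]
 [ 0.52912045 -0.2799469 ]]
```

```bash
python3 - <<'E'
from h import *
import pickle
t,s=pickle.load(open("f0.pkl","rb"))
x0,y0,x1,y1=296,188,314,203
c=np.clip(t["img"][y0:y1,x0:x1],0,255).astype(np.uint8)[:,:,::-1]
cv2.imwrite("pics/shaft.png",np.hstack([cv2.resize(c,None,fx=20,fy=20,interpolation=i) for i in (0,2)]))
con=np.array([.5715,-.0299]);a=.105
ax=np.array([np.cos(a),np.sin(a)]);ay=np.array([-ax[1],ax[0]])
p=con-.045*ay; print(p, (proj(t,[*p,.086])-[x0,y0]+.5)*20,(proj(t,[*p,.06])-[x0,y0]+.5)*20)
E
```

```text
[ 0.57621632 -0.07465217] [[175.21214042 183.46991809]] [[166.75786999 201.46535455]]
```

View pics/shaft.png

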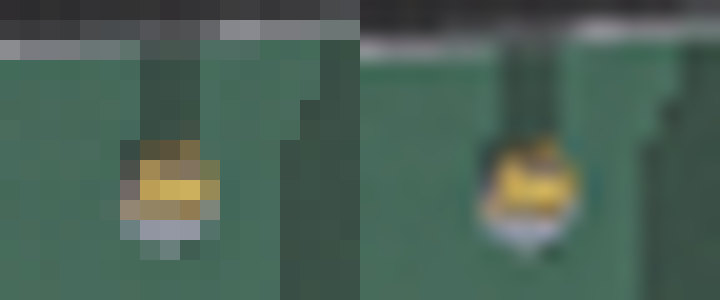

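```bash
python3 - <<'E'
from h import *
import pickle
t,s=pickle.load(open("f0.pkl","rb"))
for ch in (0,2): print(t["img"][193:202,300:309,ch].round().astype(int))
E
```

```text
[[ 71  72  72  57  56  57  72  71  70]
 [ 69  70  70  57  60  65  70  71  70]
 [ 72  68  57  82  90 117  73  70  70]
 [ 72  68  76 162 135 130 115  66  69]
 [ 68  70 113 188 198 205 152  66  71]
 [ 70  75 147 148 146 145 126  67  70]
 [ 70  71 108 146 147 146  83  68  71]
 [ 72  71  69  86 106  66  68  70  73]
 [ 72  72  69  70  69  71  69  72  72]]
[[ 91  93  93  69  70  70  93  91  92]
 [ 90  90  92  68  70  71  94  91  92]
 [ 93  90  69  60  60  70  93  92  91]
 [ 92  90  74  85  87  95  80  91  91]
 [ 90  92 101  85  91  93  87  91  91]
 [ 91  94 116 100  99  82 123  90  91]
 [ 92  93 128 162 164 162 106  90  93]
 [ 92  93  90 105 124  84  89  90  93]
 [ 92  91  90  90  90  91  90  92  92]]
```

```bash
cat >> h.py <<'E'
def head(h):  # tool down, tool x heading h
    x=np.array([np.cos(h),np.sin(h),0]);y=np.array([0,0,-1.]);return np.c_[x,y,np.cross(x,y)]
def cmd(*ts):
    o=r.get_obs(); R0=R.from_rotvec(o["orientation"]).as_matrix(); p0=np.array(o["tcp_pos"])
    print("t",round(o["clock"],2),"tcp",p0.round(4),"head",round(np.arctan2(R0[1,0],R0[0,0]),4),"tilt",(R0[:,1]+[0,0,1]).round(4),"w",round(o["grip_width"],4),"F",np.round(o["contact_force"],1),"M",np.round(o["moment"],2))
    for p,h in ts:
        d=R0.T@(np.array(p)-p0)/.3; w=R.from_matrix(R0.T@head(h)).as_rotvec()/(np.pi/2)
        print(p,h,"xyz",d.round(4).tolist(),"rot",w.round(4).tolist(),"rows",round(max(np.linalg.norm(d)*.3/.0625,np.linalg.norm(w)*90/10.7),1))
E
python3 -c "
from h import *
cmd(([.42,-.47,.40],-.75),([.45,-.39,.40],-.65))"
```

```text
t 0.7 tcp [ 0.1773 -0.6513  0.4047] head -1.305 tilt [ 0. -0.  0.] w 0.0858 F [-0.2  0.8 -0.4] M [ 0.01  0.03 -0.03]
[0.42, -0.47, 0.4] -0.75 xyz [-0.3707, 0.0157, 0.9393] rot [0.0, -0.3533, 0.0] rows 4.8
[0.45, -0.39, 0.4] -0.65 xyz [-0.6017, 0.0157, 1.1059] rot [0.0, -0.417, 0.0] rows 6.0
```

Emit:
step_arm --xyz '[[-0.37,0,0.94],[-0.37,0,0.94],[-0.37,0,0.94],[-0.37,0,0.94],[-0.37,0,0.94]]' --rotation '[[0,-0.35,0],[0,-0.35,0],[0,-0.35,0],[0,-0.35,0],[0,-0.35,0]]' --grip 0 --force 40

```text
clock: 1.32
tcp_pos: [0.4222, -0.4683, 0.405]
orientation: [-1.489, 0.589, -0.59]
contact_force: [0.1, -1.8, 0.4]
grip_width: 0.0855
```

```bash
python3 -c "
from h import *
cmd(([.57,-.2,.38],-.3),([.58,-.19,.38],-.2))"
```

```text
t 1.32 tcp [ 0.4222 -0.4683  0.405 ] head -0.7539 tilt [ 0.0008 -0.0001  0.    ] w 0.0855 F [ 0.1 -1.8  0.4] M [ 0.01 -0.01  0.03]
[0.57, -0.2, 0.38] -0.3 xyz [-0.2531, 0.0838, 0.9892] rot [-0.0002, -0.289, 0.0005] rows 4.9
[0.58, -0.19, 0.38] -0.2 xyz [-0.2516, 0.0838, 1.0363] rot [-0.0002, -0.3527, 0.0005] rows 5.1
```

Emit:
step_arm --xyz '[[-0.25,0.08,0.99],[-0.25,0.08,0.99],[-0.25,0.08,0.99],[-0.25,0.08,0.99],[-0.25,0.08,0.99]]' --rotation '[[0,-0.35,0],[0,-0.35,0],[0,-0.35,0],[0,-0.35,0],[0,-0.35,0]]'

```text
clock: 1.95
tcp_pos: [0.5716, -0.1987, 0.3813]
orientation: [-1.565, 0.159, -0.162]
contact_force: [0.8, 0.3, 0.0]
grip_width: 0.0855
```

```bash
python3 -c "
from h import *
cmd(([.57,.08,.35],.15))"
```

```text
t 1.95 tcp [ 0.5716 -0.1987  0.3813] head -0.2043 tilt [ 0.0015 -0.0003  0.    ] w 0.0855 F [0.8 0.3 0. ] M [-0.02 -0.03  0.02]
[0.57, 0.08, 0.35] 0.15 xyz [-0.1939, 0.104, 0.9086] rot [0.0002, -0.2256, 0.001] rows 4.5
```

Emit:
step_arm --xyz '[[-0.19,0.1,0.91],[-0.19,0.1,0.91],[-0.19,0.1,0.91],[-0.19,0.1,0.91],[-0.19,0.1,0.91]]' --rotation '[[0,-0.26,0],[0,-0.26,0],[0,-0.26,0],[0,-0.26,0],[0,-0.26,0]]'

```text
clock: 2.58
tcp_pos: [0.5706, 0.0843, 0.3513]
orientation: [-1.564, -0.165, 0.162]
contact_force: [0.7, -0.3, -0.1]
grip_width: 0.0852
```

```bash
python3 -c "
from h import *
cmd(([.429,.3068,.25],.373))"
```

```text
t 2.58 tcp [0.5706 0.0843 0.3513] head 0.2085 tilt [0.0018 0.0012 0.    ] w 0.0852 F [ 0.7 -0.3 -0.1] M [-0.04 -0.05  0.03]
[0.429, 0.3068, 0.25] 0.373 xyz [-0.3089, 0.3378, 0.8232] rot [-0.0004, -0.1047, 0.0013] rows 4.5
```

Emit:
step_arm --xyz '[[-0.31,0.338,0.823],[-0.31,0.338,0.823],[-0.31,0.338,0.823],[-0.31,0.338,0.823],[-0.31,0.338,0.823],[-0.31,0.338,0.823]]' --rotation '[[0,-0.105,0.001],[0,-0.105,0.001],[0,-0.105,0.001],[0,-0.105,0.001],[0,-0.105,0.001],[0,-0.105,0.001]]'

```text
clock: 3.32
tcp_pos: [0.4265, 0.3093, 0.2494]
orientation: [-1.548, -0.297, 0.298]
contact_force: [-0.2, -0.6, -0.5]
grip_width: 0.0857
```

```bash
python3 - <<'E'
from h import *
cmd(([.429,.3068,.190],.373),([.429,.3068,.180],.373),([.429,.3068,.17],.373))
t=fr("top",1);s=fr("scene",1); crop(t,(120,170,260,290),5,"t1.png");crop(s,(300,170,420,290),5,"s1.png")
E
```

```text
t 3.33 tcp [0.4265 0.3093 0.2494] head 0.3793 tilt [-0.0015  0.0015  0.    ] w 0.0857 F [-0.2 -0.6 -0.5] M [-0.06  0.01  0.01]
[0.429, 0.3068, 0.19] 0.373 xyz [0.0048, 0.1979, -0.0111] rot [-0.0012, 0.004, -0.0005] rows 1.0
[0.429, 0.3068, 0.18] 0.373 xyz [0.0049, 0.2313, -0.0112] rot [-0.0012, 0.004, -0.0005] rows 1.1
[0.429, 0.3068, 0.17] 0.373 xyz [0.0049, 0.2646, -0.0112] rot [-0.0012, 0.004, -0.0005] rows 1.3
```

View pics/t1.png

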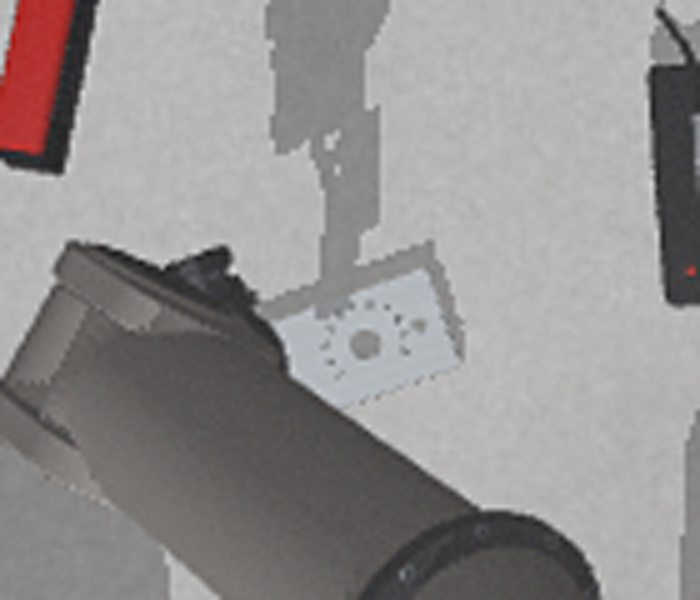

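View pics/s1.png

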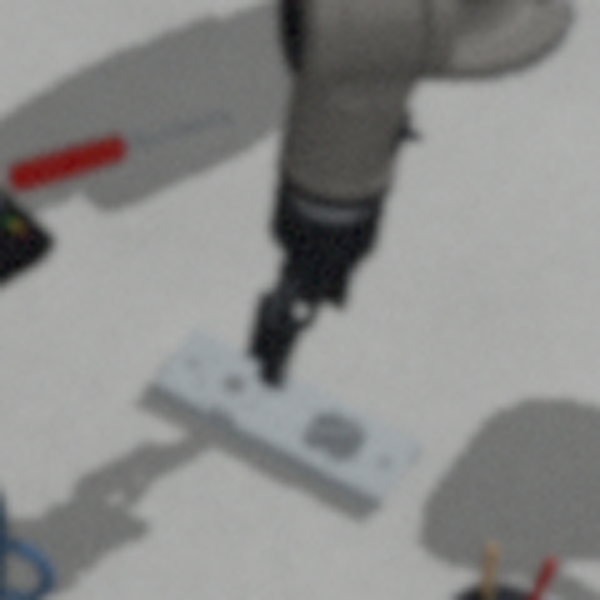

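Emit:
step_arm --xyz '[[0.005,0.15,-0.011],[0.005,0.215,-0.011],[0.005,0.215,-0.011],[0.005,0.23,-0.011],[0.005,0.23,-0.011]]' --rotation '[[-0.001,0.004,0],[-0.001,0.004,0],[-0.001,0.004,0],[-0.001,0.004,0],[-0.001,0.004,0]]'

```text
clock: 4.05
tcp_pos: [0.4319, 0.3043, 0.1817]
orientation: [-1.552, -0.29, 0.287]
contact_force: [-0.4, -0.6, -0.2]
grip_width: 0.0855
```

```bash
python3 - <<'E'
from h import *
cmd(([.429,.3068,.174],.373),([.429,.3068,.170],.373),([.429,.3068,.165],.373))
s=fr("scene",1); crop(s,(330,220,390,280),10,"s2.png")
E
```

```text
t 4.05 tcp [0.4319 0.3043 0.1817] head 0.3674 tilt [ 0.0022 -0.0004  0.    ] w 0.0855 F [-0.4 -0.6 -0.2] M [ 0.01 -0.03 -0.01]
[0.429, 0.3068, 0.174] 0.373 xyz [-0.0061, 0.0258, 0.0115] rot [0.0008, -0.0036, 0.0012] rows 0.1
[0.429, 0.3068, 0.17] 0.373 xyz [-0.0061, 0.0391, 0.0115] rot [0.0008, -0.0036, 0.0012] rows 0.2
[0.429, 0.3068, 0.165] 0.373 xyz [-0.0062, 0.0558, 0.0115] rot [0.0008, -0.0036, 0.0012] rows 0.3
```

View pics/s2.png

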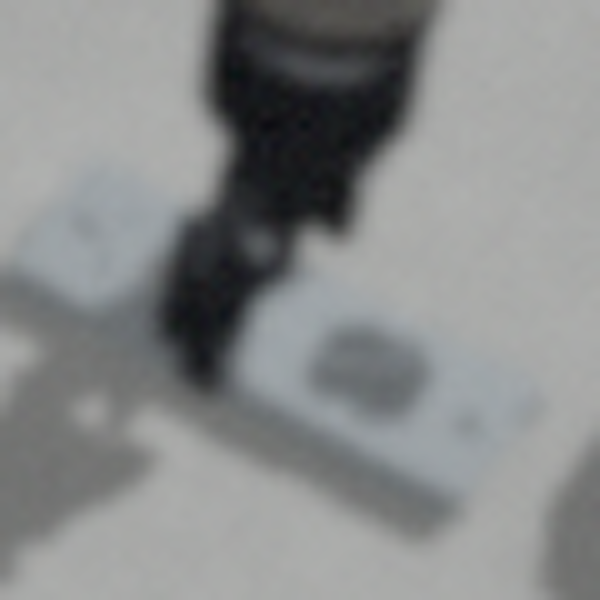

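```bash
python3 - <<'E'
from h import *
for i in range(4):
    cmd(([.429,.3068,.174],.373)); fr("top")
E
```

```text
t 4.1 tcp [0.4319 0.3043 0.1818] head 0.3673 tilt [ 0.0022 -0.0004  0.    ] w 0.0855 F [ 1.1 -0.2 -1.1] M [-0.07  0.03  0.01]
[0.429, 0.3068, 0.174] 0.373 xyz [-0.0061, 0.0259, 0.0114] rot [0.0008, -0.0036, 0.0012] rows 0.1
t 4.15 tcp [0.4318 0.3042 0.1817] head 0.3674 tilt [ 0.0021 -0.0005  0.    ] w 0.0853 F [0.  0.5 1.1] M [ 0.03 -0.01  0.  ]
[0.429, 0.3068, 0.174] 0.373 xyz [-0.0058, 0.0257, 0.0114] rot [0.0008, -0.0036, 0.0011] rows 0.1
t 4.2 tcp [0.4318 0.3042 0.1816] head 0.3674 tilt [ 0.002  -0.0006  0.    ] w 0.0855 F [0.2 0.8 0.2] M [-0.02 -0.   -0.02]
[0.429, 0.3068, 0.174] 0.373 xyz [-0.0057, 0.0254, 0.0114] rot [0.0008, -0.0036, 0.0011] rows 0.1
t 4.25 tcp [0.4318 0.3042 0.1815] head 0.3674 tilt [ 0.0019 -0.0006  0.    ] w 0.085 F [ 0.6 -0.8  0.3] M [-0.03  0.    0.03]
[0.429, 0.3068, 0.174] 0.373 xyz [-0.0056, 0.0251, 0.0115] rot [0.0008, -0.0035, 0.001] rows 0.1
```

Emit:
step_arm --xyz '[[-0.006,0.015,0.011],[-0.006,0.02,0.011],[-0.006,0.025,0.011],[-0.006,0.025,0.011]]' --rotation '[[0.001,-0.003,0.001],[0.001,-0.003,0.001],[0.001,-0.003,0.001],[0.001,-0.003,0.001]]'

```text
clock: 4.8
tcp_pos: [0.4289, 0.3065, 0.1737]
orientation: [-1.551, -0.292, 0.292]
contact_force: [0.0, 0.3, 0.2]
grip_width: 0.0854
```

```bash
python3 - <<'E'
from h import *
cmd(([.429,.3068,.170],.373),([.429,.3068,.165],.373))
s=fr("scene",1); crop(s,(330,220,390,280),10,"s3.png")
E
```

```text
t 4.8 tcp [0.4289 0.3065 0.1737] head 0.3722 tilt [-0.0005 -0.0001  0.    ] w 0.0854 F [0.  0.3 0.2] M [ 0.01 -0.01 -0.06]
[0.429, 0.3068, 0.17] 0.373 xyz [0.0008, 0.0125, 0.0007] rot [-0.0001, -0.0005, -0.0003] rows 0.1
[0.429, 0.3068, 0.165] 0.373 xyz [0.0008, 0.0291, 0.0007] rot [-0.0001, -0.0005, -0.0003] rows 0.1
```

View pics/s3.png

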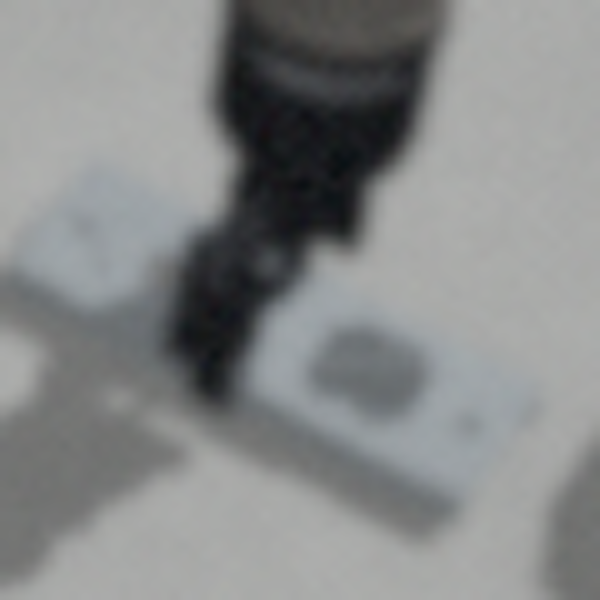

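```bash
python3 - <<'E'
from h import *
s=fr("scene")
x=np.array([np.cos(.373),np.sin(.373),0]);y=np.array([-x[1],x[0],0])
for d in(.043,.057):
  for z in(0,.007,.013,.02): print(d,z,[((proj(s,np.array([.429,.3068,z])+d*x+e*y)[0]-[330,220]+.5)*10).round(0) for e in(-.011,0,.011)])
E
```

```text
0.043 0 [array([190., 406.]), array([216., 419.]), array([243., 433.])]
0.043 0.007 [array([192., 394.]), array([218., 407.]), array([245., 421.])]
0.043 0.013 [array([194., 383.]), array([220., 397.]), array([247., 411.])]
0.043 0.02 [array([196., 371.]), array([222., 385.]), array([249., 399.])]
0.057 0 [array([171., 430.]), array([197., 444.]), array([224., 458.])]
0.057 0.007 [array([173., 418.]), array([199., 432.]), array([226., 446.])]
0.057 0.013 [array([175., 408.]), array([201., 422.]), array([228., 436.])]
0.057 0.02 [array([177., 396.]), array([203., 410.]), array([230., 424.])]
```

Emit:
step_arm --xyz '[[0.001,0.006,0],[0.001,0.012,0],[0.001,0.012,0]]' --rotation '[[0,0,0],[0,0,0],[0,0,0]]'

```text
clock: 5.28
tcp_pos: [0.4292, 0.3066, 0.1701]
orientation: [-1.551, -0.291, 0.292]
contact_force: [-1.0, 0.0, 0.5]
grip_width: 0.0853
```

Emit:
step_arm --xyz '[[0,0,0],[0,0,0],[0,0,0],[0,0,0]]' --rotation '[[0,0,0],[0,0,0],[0,0,0],[0,0,0]]' --grip 0.4 --force 50

```text
clock: 5.78
tcp_pos: [0.4293, 0.3067, 0.1705]
orientation: [-1.551, -0.292, 0.292]
contact_force: [-1.0, -1.1, 6.1]
grip_width: 0.0629
```

```bash
python3 - <<'E'
from h import *
cmd(([.429,.3068,.170],.373))
E
```

```text
t 5.78 tcp [0.4293 0.3067 0.1705] head 0.3721 tilt [0.0001 0.0001 0.    ] w 0.0629 F [-1.  -1.1  6.1] M [-0.17  0.21 -0.01]
[0.429, 0.3068, 0.17] 0.373 xyz [-0.0008, 0.0018, 0.0005] rot [-0.0, -0.0006, 0.0001] rows 0.0
```

Emit:
step_arm --xyz '[[0,0,0],[0,-0.02,0],[0,-0.05,0],[0,-0.1,0],[0,-0.1,0],[0,-0.1,0]]' --rotation '[[0,0,0],[0,0,0],[0,0,0],[0,0,0],[0,0,0],[0,0,0]]' --grip 0.7 --force 60

```text
clock: 6.52
tcp_pos: [0.4293, 0.3066, 0.2007]
orientation: [-1.551, -0.292, 0.291]
contact_force: [-1.0, 0.7, -1.5]
grip_width: 0.0625
```

```bash
python3 - <<'E'
from h import *
cmd(([.50,.16,.33],.2))
t=fr("top",1);s=fr("scene",1); crop(t,(120,170,260,290),5,"t4.png");crop(s,(330,200,400,270),8,"s4.png")
E
```

```text
t 6.53 tcp [0.4293 0.3066 0.2007] head 0.3718 tilt [0.0004 0.0002 0.    ] w 0.0625 F [-1.   0.7 -1.5] M [-0.04  0.02  0.01]
[0.5, 0.16, 0.33] 0.2 xyz [0.0421, -0.4309, -0.5409] rot [-0.0, 0.1094, 0.0003] rows 3.3
```

View pics/t4.png

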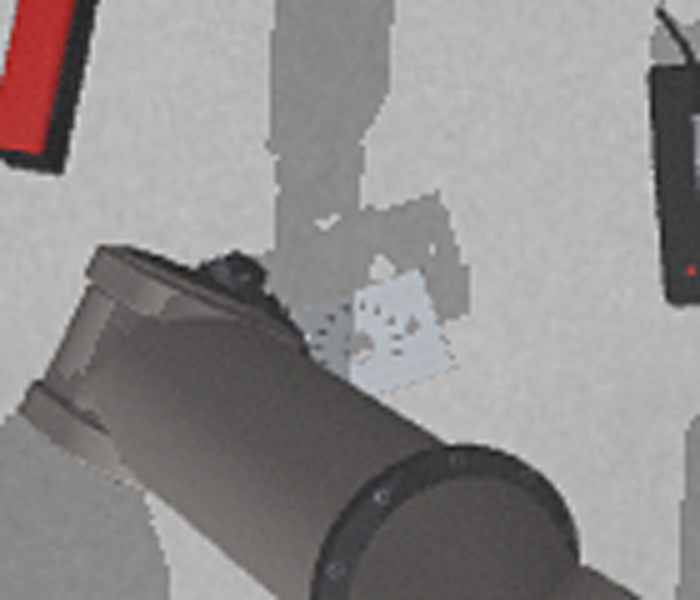

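View pics/s4.png

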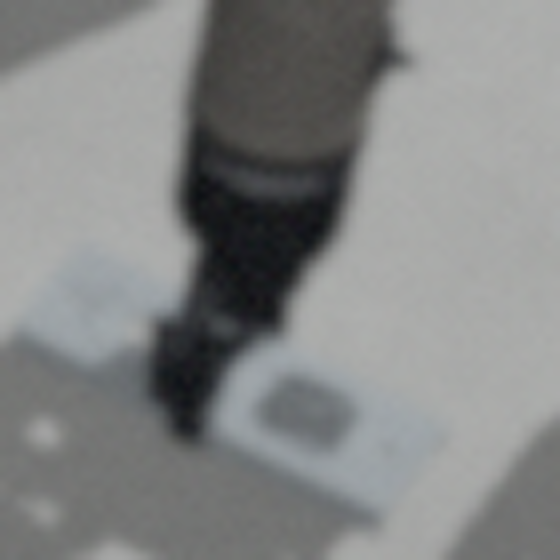

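Emit:
step_arm --xyz '[[0.04,-0.36,0],[0.04,-0.43,-0.54],[0.04,-0.43,-0.54],[0.04,-0.43,-0.54],[0.04,-0.43,-0.54],[0.04,-0.43,-0.54]]' --rotation '[[0,0,0],[0,0.1,0],[0,0.1,0],[0,0.1,0],[0,0.1,0],[0,0.1,0]]'

```text
clock: 7.38
tcp_pos: [0.4988, 0.1604, 0.3289]
orientation: [-1.564, -0.168, 0.17]
contact_force: [-0.9, 0.6, -1.8]
grip_width: 0.0627
```

```bash
python3 - <<'E'
from h import *
cmd(([.5715,-.0299,.27],.105))
E
```

```text
t 7.38 tcp [0.4988 0.1604 0.3289] head 0.215 tilt [-0.0012 -0.      0.    ] w 0.0627 F [-0.9  0.6 -1.8] M [ 0.03  0.05 -0.03]
[0.5715, -0.0299, 0.27] 0.105 xyz [0.1016, 0.196, -0.6714] rot [-0.0001, 0.07, -0.0008] rows 3.4
```

Emit:
step_arm --xyz '[[0.1,0,-0.67],[0.1,0,-0.67],[0.1,0,-0.67],[0.1,0.1,-0.67],[0.102,0.196,-0.671],[0.102,0.196,-0.671],[0.102,0.196,-0.671]]' --rotation '[[0,0.07,0],[0,0.07,0],[0,0.07,0],[0,0.07,0],[0,0.07,0],[0,0.07,0],[0,0.07,0]]'

```text
clock: 8.25
tcp_pos: [0.5718, -0.028, 0.2705]
orientation: [-1.568, -0.084, 0.085]
contact_force: [-0.6, -0.5, -1.7]
grip_width: 0.0624
```

```bash
python3 - <<'E'
from h import *
cmd(([.5715,-.0299,.27],.105),([.5715,-.0299,.24],.105))
t=fr("top",1);s=fr("scene",1); crop(t,(220,150,360,270),5,"t5.png");crop(s,(240,170,320,240),9,"s5.png")
E
```

```text
t 8.25 tcp [ 0.5718 -0.028   0.2705] head 0.1078 tilt [-0.0009  0.0008  0.    ] w 0.0624 F [-0.6 -0.5 -1.7] M [ 0.03 -0.03 -0.06]
[0.5715, -0.0299, 0.27] 0.105 xyz [-0.0017, 0.0017, -0.0063] rot [-0.0006, 0.0018, -0.0005] rows 0.0
[0.5715, -0.0299, 0.24] 0.105 xyz [-0.0017, 0.1017, -0.0064] rot [-0.0006, 0.0018, -0.0005] rows 0.5
```

View pics/t5.png

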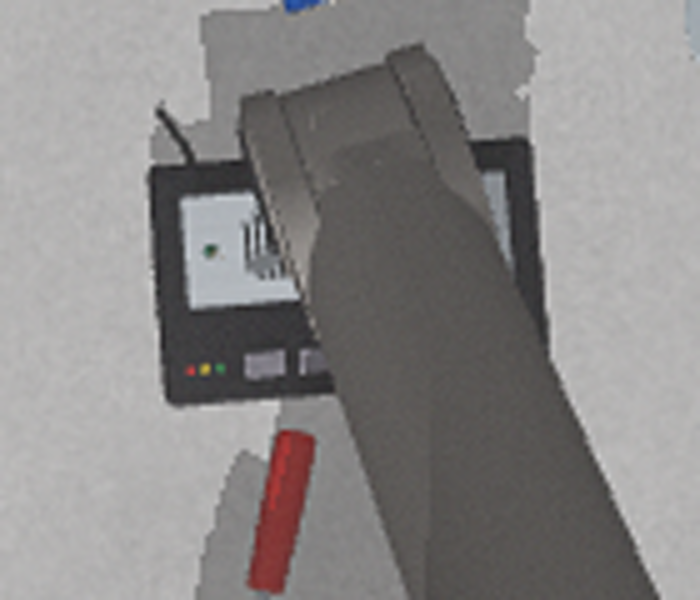

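View pics/s5.png

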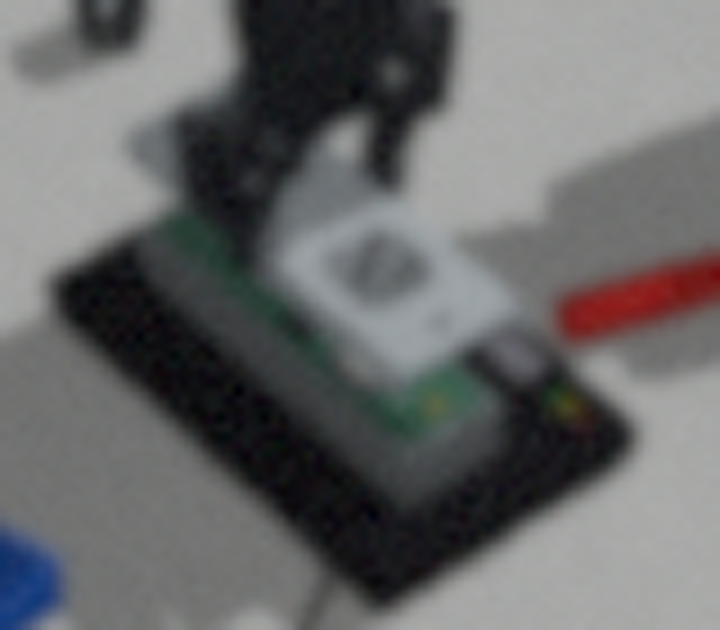

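Emit:
step_arm --xyz '[[-0.002,0.03,-0.006],[-0.002,0.06,-0.006],[-0.002,0.06,-0.006],[-0.002,0.06,-0.006]]' --rotation '[[0,0.002,0],[0,0.002,0],[0,0.002,0],[0,0.002,0]]'

```text
clock: 8.85
tcp_pos: [0.5717, -0.0304, 0.2531]
orientation: [-1.569, -0.082, 0.081]
contact_force: [0.6, 0.5, -1.2]
grip_width: 0.0621
```

```bash
cat > m2.py <<'E'
from h import *
import sys
cmd(([.5715,-.0299,.24],.105),([.5715,-.0299,.225],.105))
o=r.get_obs(); t=fr("top",3); p=np.array(o["tcp_pos"]); R0=R.from_rotvec(o["orientation"]).as_matrix(); h=np.arctan2(R0[1,0],R0[0,0])
zt=p[2]-.1705+.016; yd=np.array([-np.sin(h),np.cos(h),0]); xd=np.array([np.cos(h),np.sin(h),0])
e=np.r_[p[:2]+.08*yd[:2],zt-.002]; pe=proj(t,e)[0]; print("expected hole px",pe.round(2))
x0,y0=int(pe[0])-12,int(pe[1])-14; sc=16
c=t["img"][y0:y0+30,x0:x0+36].astype(np.float32); U=cv2.resize(c,None,fx=sc,fy=sc,interpolation=cv2.INTER_CUBIC)
v=U.copy().clip(0,255).astype(np.uint8)[:,:,::-1].copy()
q=((pe-[x0,y0]+.5)*sc).astype(int); cv2.drawMarker(v,tuple(int(a) for a in q),(0,0,255),0,12)
st=np.array([.5715,-.0299,0])+.08*np.array([-np.sin(.105),np.cos(.105),0])
for z,cl in((.06,(255,0,0)),(.07,(255,0,255))):
    q=((proj(t,st+[0,0,z])[0]-[x0,y0]+.5)*sc).astype(int); cv2.drawMarker(v,tuple(int(a) for a in q),cl,0,12)
cv2.imwrite("pics/"+sys.argv[1],v)
m=(U.max(2)<130).astype(np.uint8); n,l,s_,ce=cv2.connectedComponentsWithStats(m)
for i in range(1,n):
    if 100<s_[i,4]<8000:
        u=(ce[i]+.5)/sc-.5+[x0,y0]; w=ray(t,u,zt-.002)[0]; d=w-e; print(s_[i,4],u.round(2),"dx,dy in plate (mm)",(1e3*d@xd).round(2),(1e3*d@yd).round(2), "vs stud",((w-st)[:2]*1e3).round(2))
E
python3 m2.py h6.png
```

```text
t 8.85 tcp [ 0.5717 -0.0304  0.2531] head 0.1036 tilt [0.0005 0.0003 0.    ] w 0.0621 F [ 0.6  0.5 -1.2] M [ 0.05  0.   -0.04]
[0.5715, -0.0299, 0.24] 0.105 xyz [-0.0005, 0.0437, 0.0018] rot [-0.0002, -0.0009, 0.0003] rows 0.2
[0.5715, -0.0299, 0.225] 0.105 xyz [-0.0005, 0.0937, 0.0018] rot [-0.0002, -0.0009, 0.0003] rows 0.5
expected hole px [262.5  199.58]
1346 [262.62 200.06] dx,dy in plate (mm) -1.44 -0.23 vs stud [-1.11 -0.9 ]
```

View pics/h6.png

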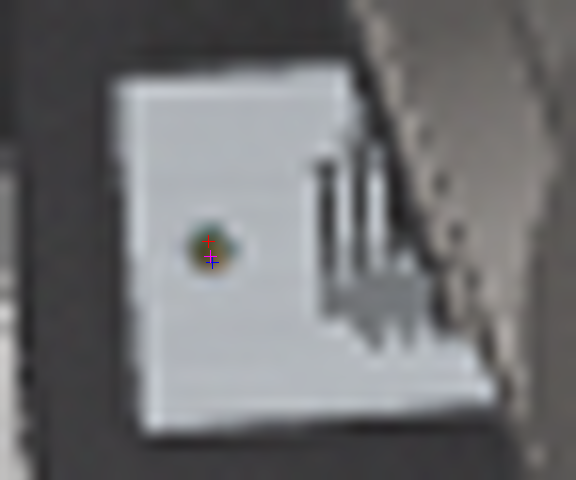

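```bash
cat >> m2.py <<'E'
g=U.mean(2)
print(g.shape)
def edge(cols,rows,asc):
    P=[]
    for cx in cols:
        k=g[rows[0]:rows[1],cx]; idx=np.nonzero(k>130)[0]
        if len(idx): P.append([cx,rows[0]+(idx[0] if asc else idx[-1])])
    return np.array(P)
for nm,cols,rows,asc in(("rear",range(int(q[0])-60,int(q[0])+110,4),(0,int(q[1])-40),True),("front",range(int(q[0])-30,int(q[0])+230,4),(int(q[1])+120,479),False)):
    P=edge(cols,rows,asc); w=ray(t,(P+.5)/sc-.5+[x0,y0],zt if asc else zt-.001)
    f=np.polyfit(w[:,1],w[:,0],1); res=w[:,0]-np.polyval(f,w[:,1]); k=abs(res)<.0015; f=np.polyfit(w[k,1],w[k,0],1)
    cen=np.polyval(f,p[1]+.04); print(nm,"head",np.arctan(-f[0]).round(4),"offset from tool (mm)",(((w[k]-p)@xd).mean()*1e3).round(2),k.sum(), ((w[k]-p)@yd).mean())
E
python3 m2.py h6b.png
```

```text
t 9.0 tcp [ 0.5718 -0.0304  0.2534] head 0.1036 tilt [0.0011 0.0003 0.    ] w 0.0623 F [ 0.4 -0.4 -1.5] M [ 0.   -0.01 -0.01]
[0.5715, -0.0299, 0.24] 0.105 xyz [-0.0009, 0.0447, 0.0018] rot [-0.0001, -0.0009, 0.0007] rows 0.2
[0.5715, -0.0299, 0.225] 0.105 xyz [-0.0009, 0.0947, 0.0018] rot [-0.0001, -0.0009, 0.0007] rows 0.5
expected hole px [262.5  199.53]
1288 [262.66 200.02] dx,dy in plate (mm) -1.48 -0.37 vs stud [-1.01 -1.04]
(480, 576)
rear head 0.1041 offset from tool (mm) 30.2 43 0.07271566481763314
front head 0.1044 offset from tool (mm) -34.13 65 0.06399209168181562
```

Emit:
step_arm --xyz '[[0.004,0.02,-0.003],[0.004,0.045,-0.003],[0.004,0.062,-0.003],[0.004,0.062,-0.003],[0.004,0.062,-0.003]]' --rotation '[[0,-0.001,0.001],[0,-0.001,0.001],[0,-0.001,0.001],[0,-0.001,0.001],[0,-0.001,0.001]]'

```text
clock: 9.78
tcp_pos: [0.5731, -0.0311, 0.2348]
orientation: [-1.569, -0.082, 0.083]
contact_force: [-0.6, 0.1, -2.2]
grip_width: 0.0627
```

```bash
sed -i 's/^cmd.*/cmd(([.573,-.0294,.225],.105),([.573,-.0294,.217],.105))/' m2.py; python3 m2.py h7.png
```

```text
t 9.78 tcp [ 0.5731 -0.0311  0.2348] head 0.1052 tilt [-0.0005  0.0001  0.    ] w 0.0627 F [-0.6  0.1 -2.2] M [ 0.03 -0.   -0.  ]
[0.573, -0.0294, 0.225] 0.105 xyz [0.0003, 0.0327, 0.0058] rot [-0.0001, 0.0001, -0.0003] rows 0.2
[0.573, -0.0294, 0.217] 0.105 xyz [0.0003, 0.0594, 0.0058] rot [-0.0001, 0.0001, -0.0003] rows 0.3
expected hole px [262.99 199.77]
1168 [263.28 200.3 ] dx,dy in plate (mm) -1.66 -0.74 vs stud [ 0.02 -2.16]
(480, 576)
rear head 0.101 offset from tool (mm) 30.04 43 0.07408003401096028
front head 0.1051 offset from tool (mm) -34.3 65 0.06528088934360327
```

View pics/h7.png

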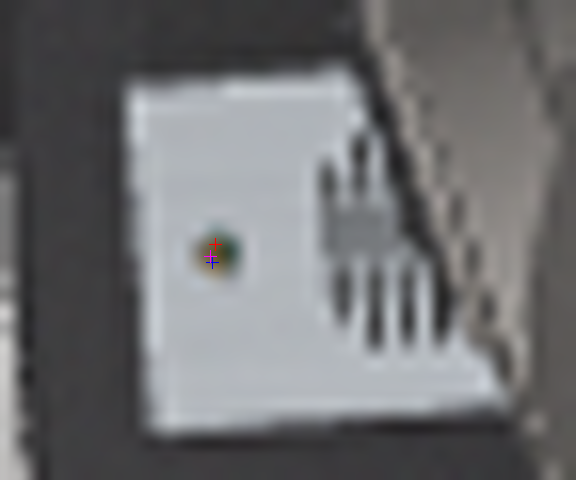

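Emit:
step_arm --xyz '[[0,0,0.0065],[0,0,0.0065],[0,0.005,0.0065],[0,0.005,0.0065]]' --rotation '[[0,0,0],[0,0,0],[0,0,0],[0,0,0]]'

```text
clock: 10.42
tcp_pos: [0.5729, -0.0293, 0.2334]
orientation: [-1.569, -0.082, 0.083]
contact_force: [-0.3, 0.3, -2.4]
grip_width: 0.0623
```

```bash
python3 m2.py h8.png
```

```text
t 10.43 tcp [ 0.5729 -0.0293  0.2334] head 0.1052 tilt [-0.0004  0.      0.    ] w 0.0623 F [-0.3  0.3 -2.4] M [-0.01  0.01 -0.01]
[0.573, -0.0294, 0.225] 0.105 xyz [0.0004, 0.0279, -0.0004] rot [-0.0, 0.0001, -0.0002] rows 0.1
[0.573, -0.0294, 0.217] 0.105 xyz [0.0004, 0.0546, -0.0004] rot [-0.0, 0.0001, -0.0002] rows 0.3
expected hole px [262.38 199.87]
1138 [262.52 200.4 ] dx,dy in plate (mm) -1.63 -0.28 vs stud [-0.22  0.16]
(480, 576)
rear head 0.1052 offset from tool (mm) 30.07 43 0.07225628560627179
front head 0.1091 offset from tool (mm) -34.32 65 0.06344512109738203
```

View pics/h8.png

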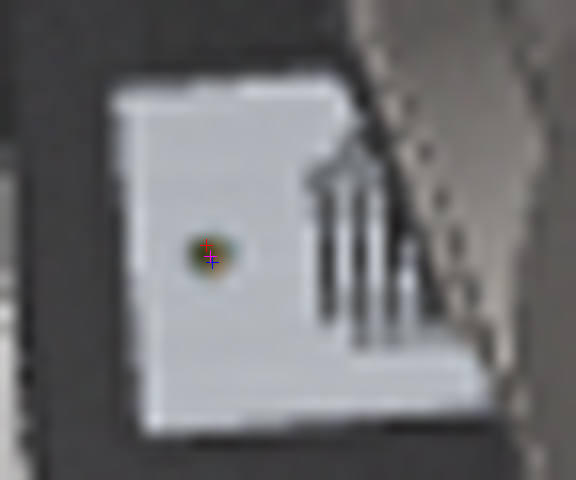

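Aligned to about 0.3 mm: the brass stud shows centred in the hole at (210, 255) of the crop. Descending slowly.

Emit:
step_arm --xyz '[[0.001,0.012,0],[0.001,0.02,0],[0.001,0.028,0],[0.001,0.034,0],[0.001,0.034,0]]' --rotation '[[0,0,0],[0,0,0],[0,0,0],[0,0,0],[0,0,0]]'

```text
clock: 11.2
tcp_pos: [0.5732, -0.0292, 0.2231]
orientation: [-1.569, -0.082, 0.083]
contact_force: [0.0, -0.1, -2.0]
grip_width: 0.0624
```

```bash
python3 m2.py h9.png
```

```text
t 11.2 tcp [ 0.5732 -0.0292  0.2231] head 0.1052 tilt [-0.0005  0.0001  0.    ] w 0.0624 F [ 0.  -0.1 -2. ] M [-0.   -0.02  0.  ]
[0.573, -0.0294, 0.225] 0.105 xyz [-0.0007, -0.0063, -0.0005] rot [-0.0001, 0.0001, -0.0003] rows 0.0
[0.573, -0.0294, 0.217] 0.105 xyz [-0.0007, 0.0204, -0.0005] rot [-0.0001, 0.0001, -0.0003] rows 0.1
expected hole px [262.49 200.11]
2414 [269.96 199.99] dx,dy in plate (mm) -1.47 -22.49 vs stud [  2.58 -21.85]
759 [262.42 200.49] dx,dy in plate (mm) -1.14 0.31 vs stud [0.51 0.86]
(480, 576)
rear head 0.1214 offset from tool (mm) 30.03 43 0.0725605572330693
front head 0.1099 offset from tool (mm) -34.24 65 0.06364289676852872
```

View pics/h9.png

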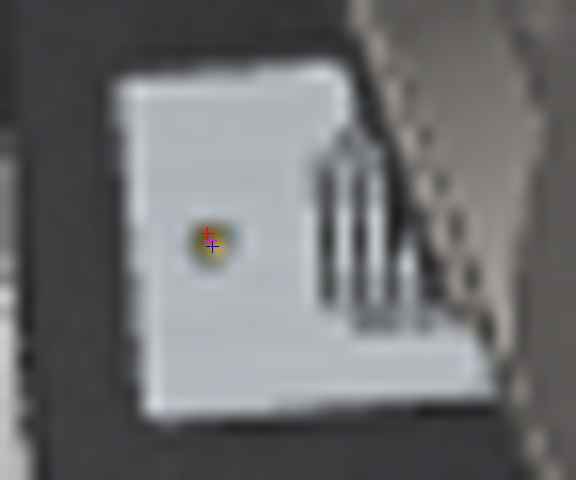

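Emit:
step_arm --xyz '[[0,0.004,0],[0,0.008,0],[0,0.012,0],[0,0.015,0],[0,0.015,0]]' --rotation '[[0,0,0],[0,0,0],[0,0,0],[0,0,0],[0,0,0]]'

```text
clock: 11.98
tcp_pos: [0.5733, -0.0292, 0.2188]
orientation: [-1.569, -0.083, 0.083]
contact_force: [0.4, 0.2, -2.8]
grip_width: 0.0623
```

```bash
python3 -c "
from h import *
cmd(([.573,-.0293,.2175],.105))"
```

```text
t 11.97 tcp [ 0.5733 -0.0292  0.2188] head 0.1051 tilt [-0.0001  0.0001  0.    ] w 0.0623 F [ 0.4  0.2 -2.8] M [ 0.02  0.02 -0.02]
[0.573, -0.0293, 0.2175] 0.105 xyz [-0.001, 0.0044, -0.0001] rot [-0.0, 0.0001, -0.0] rows 0.0
```

Emit:
step_arm --xyz '[[0,0.002,0],[0,0.005,0],[0,0.008,0],[0,0.008,0]]' --rotation '[[0,0,0],[0,0,0],[0,0,0],[0,0,0]]'

```text
clock: 12.48
tcp_pos: [0.5733, -0.029, 0.2186]
orientation: [-1.57, -0.083, 0.083]
contact_force: [-8.3, -0.5, 20.6]
grip_width: 0.0625
```

Emit:
step_arm --xyz '[[0,-0.003,0],[0,-0.003,0],[0,-0.003,0],[0,-0.003,0]]' --rotation '[[0,0,0],[0,0,0],[0,0,0],[0,0,0]]' --grip 0

```text
clock: 12.98
tcp_pos: [0.5733, -0.029, 0.2193]
orientation: [-1.57, -0.082, 0.083]
contact_force: [0.1, 0.1, 0.1]
grip_width: 0.0857
```

Emit:
step_arm --xyz '[[0,-0.03,0],[0,-0.12,0],[0,-0.25,0],[0,-0.4,0],[0,-0.4,0],[0,-0.4,0]]' --rotation '[[0,0,0],[0,0,0],[0,0,0],[0,0,0],[0,0,0],[0,0,0]]'

```text
clock: 13.72
tcp_pos: [0.573, -0.0291, 0.3391]
orientation: [-1.571, -0.082, 0.083]
contact_force: [0.1, 0.9, 0.1]
grip_width: 0.0856
```

```bash
python3 -c "
from h import *
cmd(([.55,-.28,.33],-.3),([.5205,-.2922,.26],-.3))"
```

```text
t 13.72 tcp [ 0.573  -0.0291  0.3391] head 0.1049 tilt [-0.0004 -0.0014  0.    ] w 0.0856 F [0.1 0.9 0.1] M [ 0.03  0.01 -0.04]
[0.55, -0.28, 0.33] -0.3 xyz [-0.1638, 0.0317, -0.8238] rot [0.0009, 0.2578, -0.0002] rows 4.0
[0.5205, -0.2922, 0.26] -0.3 xyz [-0.2658, 0.2651, -0.8536] rot [0.0009, 0.2578, -0.0002] rows 4.5
```

Emit:
step_arm --xyz '[[-0.16,0,-0.82],[-0.16,0,-0.82],[-0.16,0,-0.82],[-0.16,0.03,-0.84],[-0.26,0.2,-0.85],[-0.26,0.25,-0.854],[-0.262,0.25,-0.854]]' --rotation '[[0,0.07,0],[0,0.07,0],[0,0.07,0],[0,0.07,0],[0,0.07,0],[0,0.07,0],[0,0.07,0]]'

```text
clock: 14.6
tcp_pos: [0.5214, -0.2912, 0.2626]
orientation: [-1.57, 0.006, -0.0]
contact_force: [0.6, 0.4, 0.2]
grip_width: 0.0856
```

```bash
python3 - <<'E'
from h import *
cmd(([.521,-.292,.2],0.),([.521,-.292,.18],0.))
t=fr("top",4);s=fr("scene",1); crop(t,(240,165,340,240),8,"t10.png");crop(t,(300,150,420,250),6,"k10.png");crop(s,(220,150,320,240),7,"s10.png")
import pickle; pickle.dump(t,open("f1.pkl","wb"))
E
```

```text
t 14.6 tcp [ 0.5214 -0.2912  0.2626] head -0.0041 tilt [-0.0035  0.0011  0.    ] w 0.0856 F [0.6 0.4 0.2] M [ 0.02 -0.01 -0.04]
[0.521, -0.292, 0.2] 0.0 xyz [-0.0006, 0.2088, -0.003] rot [-0.0007, -0.0026, -0.0023] rows 1.0
[0.521, -0.292, 0.18] 0.0 xyz [-0.0004, 0.2755, -0.0031] rot [-0.0007, -0.0026, -0.0023] rows 1.3
```

View pics/t10.png

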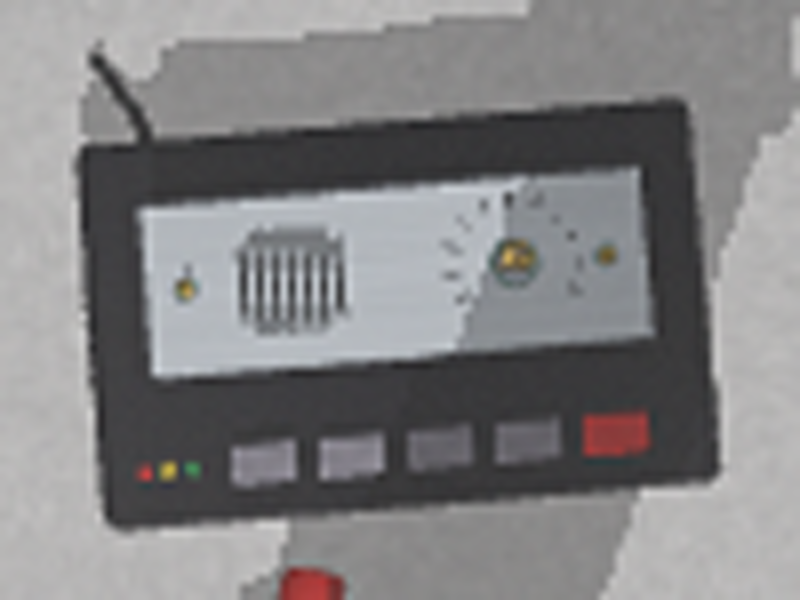

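View pics/k10.png

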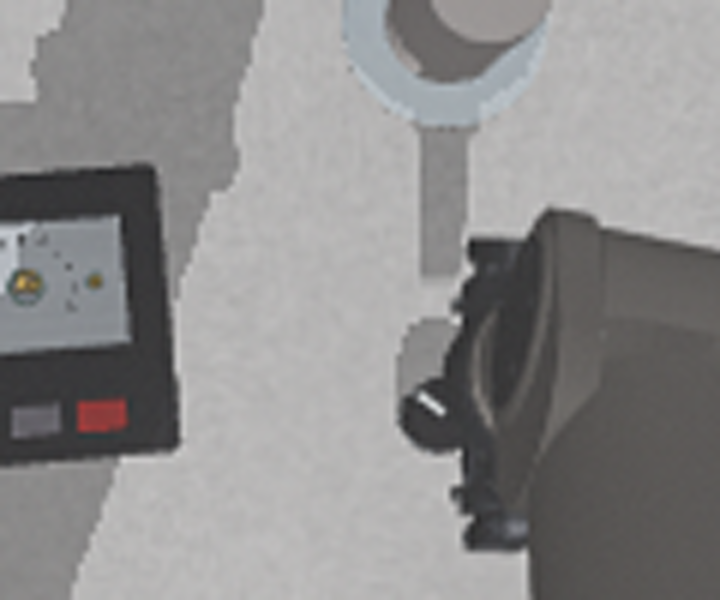

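View pics/s10.png

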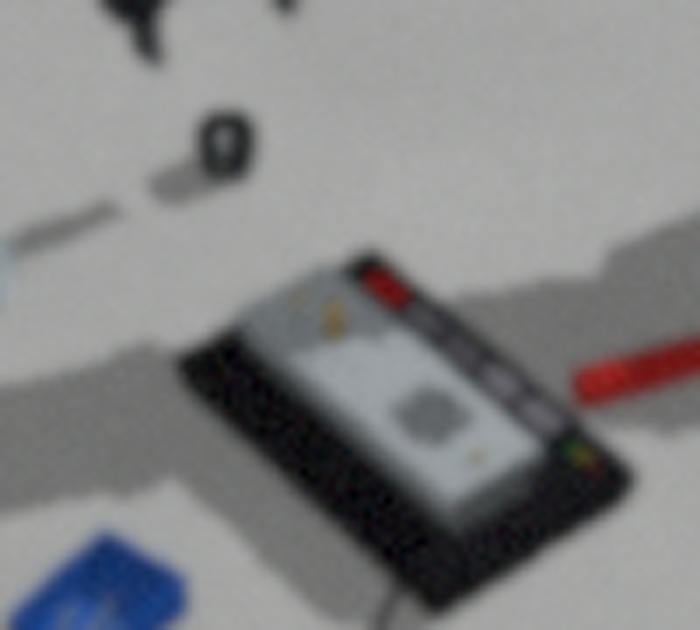

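```bash
python3 - <<'E'
from h import *
import pickle
t=pickle.load(open("f1.pkl","rb"))
x0,y0,x1,y1=296,188,314,203
c=np.clip(t["img"][y0:y1,x0:x1]*1.3,0,255).astype(np.uint8)[:,:,::-1]
cv2.imwrite("pics/shaft1.png",np.hstack([cv2.resize(c,None,fx=20,fy=20,interpolation=i) for i in (0,2)]))
print(t["img"][193:203,300:310,0].round().astype(int));print(t["img"][193:203,300:310,2].round().astype(int))
# plate rect
B=(240,165,340,240); U=cv2.resize(t["img"][B[1]:B[3],B[0]:B[2]].astype(np.float32),None,fx=8,fy=8,interpolation=cv2.INTER_CUBIC)
m=((U.mean(2)>115)).astype(np.uint8); m[:130]=0; m[400:]=0; m[:,:110]=0; m[:,690:]=0
k=max(cv2.findContours(m,0,2)[0],key=cv2.contourArea); q=cv2.boxPoints(cv2.minAreaRect(k)); w=ray(t,(q+.5)/8-.5+B[:2],.064)
print(w.round(4),w.mean(0),np.linalg.norm(w[1]-w[0]),np.linalg.norm(w[2]-w[1]))
con=np.array([.5715,-.0299,0]);ax=np.array([np.cos(.105),np.sin(.105),0]);ay=np.array([-ax[1],ax[0],0])
print(((w-con)@np.c_[ax,ay]).round(4))
E
```

```text
[[182 180 184 137 139 138 138 139 139 139]
 [180 182 179 130 131 135 138 138 138 137]
 [181 180  92  88  94 117 114 139 140 140]
 [182 142  77 171 132  95  95 134 143 140]
 [185  88 114 198 121 140 113 115 140 138]
 [182  94 102 101 102  95  95 113 140 139]
 [134 129  87 116 117 116  93 135 139 136]
 [136 136 115  91 104  98 131 139 136 136]
 [136 138 140 140 134 140 140 138 137 136]
 [135 135 136 137 137 136 136 134 135 135]]
[[191 192 195 146 148 148 148 148 148 148]
 [190 192 192 139 140 144 148 148 147 147]
 [192 191 107  65  62  78 126 148 148 148]
 [193 155  76  90  90  76  73 144 152 148]
 [195 101 104  93  63  69  74 128 148 147]
 [193 106  86  77  79  66  97 124 149 147]
 [142 138 102 128 130 128 107 144 146 145]
 [144 146 124 102 114 106 139 147 144 145]
 [144 147 148 147 143 148 147 146 146 144]
 [144 143 144 144 144 144 144 143 143 144]]
[[ 0.5943  0.069   0.064 ]
 [ 0.6147 -0.1209  0.064 ]
 [ 0.5484 -0.1274  0.064 ]
 [ 0.5283  0.0617  0.064 ]] [ 0.57144215 -0.02938664  0.064     ] 0.19104868473765432 0.06663618322693943
[[ 0.0331  0.096 ]
 [ 0.0335 -0.095 ]
 [-0.0332 -0.0946]
 [-0.0334  0.0957]]
```

View pics/shaft1.png

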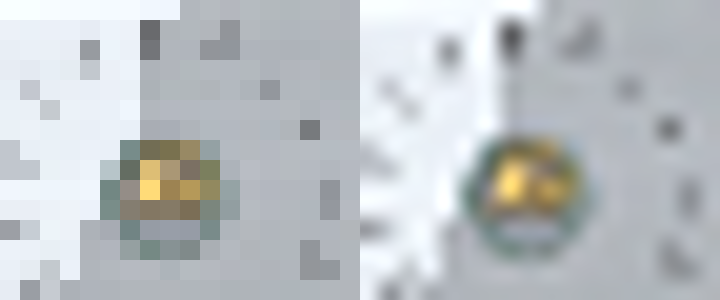

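Emit:
step_arm --xyz '[[-0.001,0.1,-0.003],[-0.001,0.18,-0.003],[-0.001,0.24,-0.003],[-0.001,0.24,-0.003]]' --rotation '[[-0.001,-0.003,-0.002],[-0.001,-0.003,-0.002],[-0.001,-0.003,-0.002],[-0.001,-0.003,-0.002]]'

```text
clock: 15.35
tcp_pos: [0.5226, -0.292, 0.1931]
orientation: [-1.574, -0.004, -0.001]
contact_force: [0.4, 0.2, -0.6]
grip_width: 0.0849
```

```bash
python3 - <<'E'
from h import *
cmd(([.521,-.292,.18],0.))
t=fr("top",1);s=fr("scene",1); crop(t,(340,180,410,240),9,"k11.png");crop(s,(225,140,275,190),12,"s11.png")
E
```

```text
t 15.35 tcp [ 0.5226 -0.292   0.1931] head 0.0019 tilt [ 0.0035 -0.0029  0.    ] w 0.0849 F [ 0.4  0.2 -0.6] M [ 0.03  0.   -0.  ]
[0.521, -0.292, 0.18] 0.0 xyz [-0.0055, 0.0436, 0.0002] rot [0.0018, 0.0012, 0.0023] rows 0.2
```

View pics/k11.png

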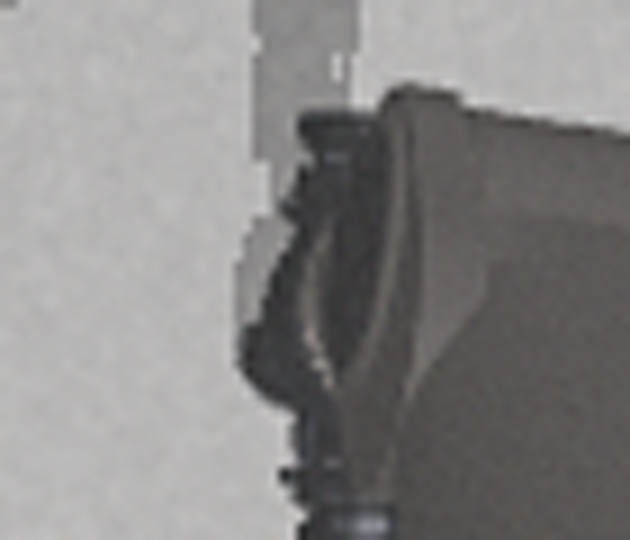

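View pics/s11.png

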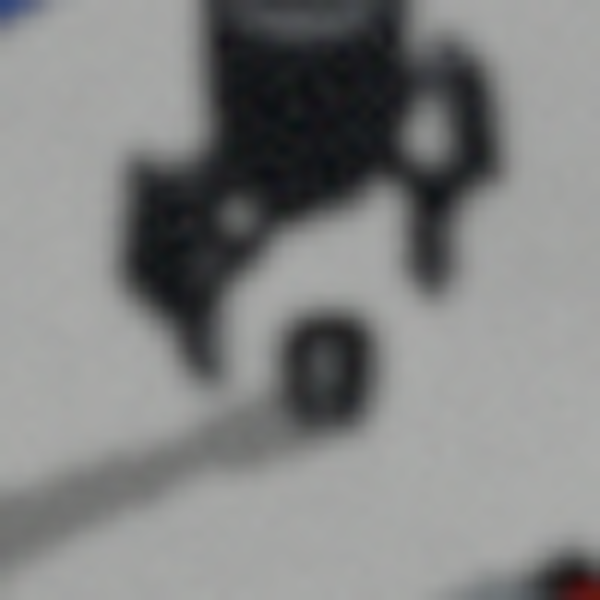

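Emit:
step_arm --xyz '[[-0.0055,0.03,0],[-0.0055,0.043,0],[-0.0055,0.043,0],[-0.0055,0.043,0]]' --rotation '[[0.002,0.001,0.002],[0.002,0.001,0.002],[0.002,0.001,0.002],[0.002,0.001,0.002]]'

```text
clock: 15.95
tcp_pos: [0.5217, -0.2925, 0.1818]
orientation: [-1.572, -0.002, -0.002]
contact_force: [0.3, 0.7, 0.1]
grip_width: 0.0855
```

Emit:
step_arm --xyz '[[0,0,0],[0,0,0],[0,0,0],[0,0,0],[0,0,0]]' --rotation '[[0,0,0],[0,0,0],[0,0,0],[0,0,0],[0,0,0]]' --grip 0.8 --force 50

```text
clock: 16.58
tcp_pos: [0.5219, -0.2926, 0.1821]
orientation: [-1.572, -0.003, -0.003]
contact_force: [-0.5, -0.6, 4.9]
grip_width: 0.0362
```

```bash
python3 - <<'E'
from h import *
cmd(([.521,-.292,.30],0.))
E
```

```text
t 16.57 tcp [ 0.5219 -0.2926  0.1821] head -0.0 tilt [ 0.0035 -0.0013  0.    ] w 0.0362 F [-0.5 -0.6  4.9] M [0.01 0.35 0.02]
[0.521, -0.292, 0.3] 0.0 xyz [-0.0016, -0.393, 0.0014] rot [0.0008, -0.0, 0.0022] rows 1.9
```

Emit:
step_arm --xyz '[[0,-0.05,0],[0,-0.2,0],[0,-0.4,0],[0,-0.4,0]]' --rotation '[[0,0,0],[0,0,0],[0,0,0],[0,0,0]]'

```text
clock: 17.08
tcp_pos: [0.5233, -0.2929, 0.3079]
orientation: [-1.576, -0.01, -0.01]
contact_force: [0.1, -0.3, -1.8]
grip_width: 0.0363
```

```bash
python3 - <<'E'
from h import *
cmd(([.5775,-.0741,.29],-1.227))
t=fr("top",1);s=fr("scene",1); crop(t,(340,180,410,240),9,"k12.png");crop(s,(225,120,275,190),12,"s12.png")
E
```

```text
t 17.07 tcp [ 0.5233 -0.2929  0.3079] head -0.0001 tilt [ 0.0125 -0.0057  0.0001] w 0.0363 F [ 0.1 -0.3 -1.8] M [-0.03 -0.05 -0.03]
[0.5775, -0.0741, 0.29] -1.227 xyz [0.1798, 0.0577, 0.7298] rot [-0.0017, 0.781, 0.0091] rows 6.6
```

View pics/s12.png

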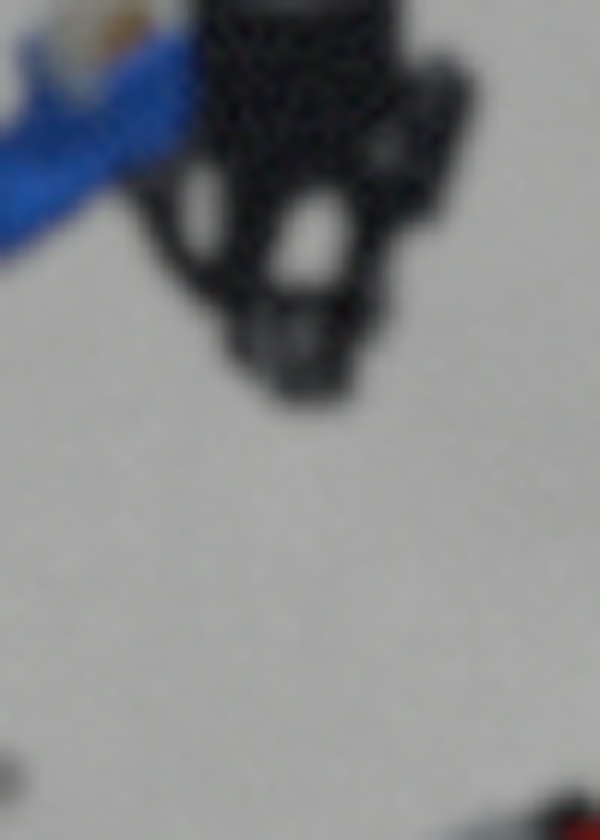

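Knob is held. Moving over the shaft.

Emit:
step_arm --xyz '[[0.18,0,0.73],[0.18,0,0.73],[0.18,0,0.73],[0.18,0,0.73],[0.18,0.05,0.73],[0.18,0.057,0.73],[0.18,0.057,0.73],[0.18,0.057,0.73],[0.18,0.057,0.73]]' --rotation '[[0,0.4,0],[0,0.78,0.005],[0,0.78,0.009],[0,0.78,0.009],[0,0.78,0.009],[0,0.78,0.009],[0,0.78,0.009],[0,0.78,0.009],[0,0.78,0.009]]'

```text
clock: 18.3
tcp_pos: [0.5751, -0.0735, 0.285]
orientation: [-1.354, 0.957, -0.942]
contact_force: [-0.1, 0.4, -0.6]
grip_width: 0.0368
```

```bash
python3 - <<'E'
from h import *
cmd(([.5775,-.0741,.275],-1.227))
t=fr("top",1);s=fr("scene",1); crop(t,(250,140,370,240),6,"k13.png");crop(s,(235,160,295,230),9,"s13.png")
E
```

```text
t 18.3 tcp [ 0.5751 -0.0735  0.285 ] head -1.2232 tilt [-0.0076  0.0054  0.    ] w 0.0368 F [-0.1  0.4 -0.6] M [-0.03  0.02  0.01]
[0.5775, -0.0741, 0.275] -1.227 xyz [0.0049, 0.0334, 0.007] rot [0.0034, 0.0025, -0.0049] rows 0.2
```

View pics/k13.png

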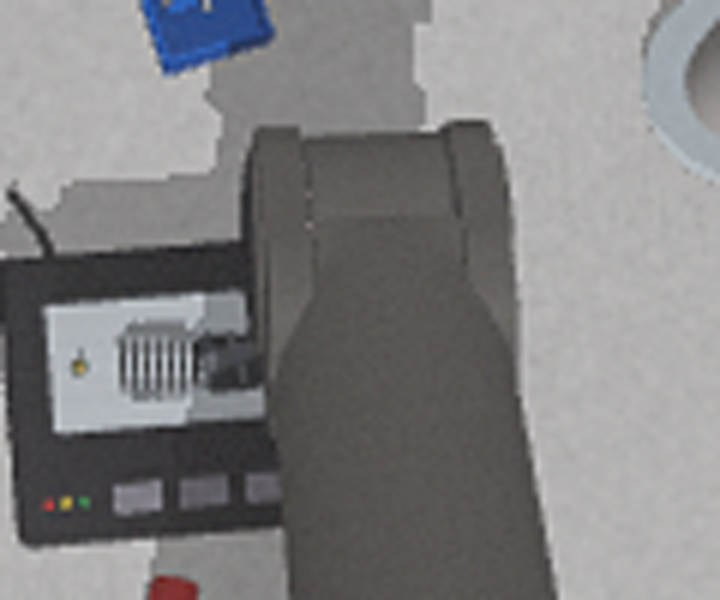

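View pics/s13.png

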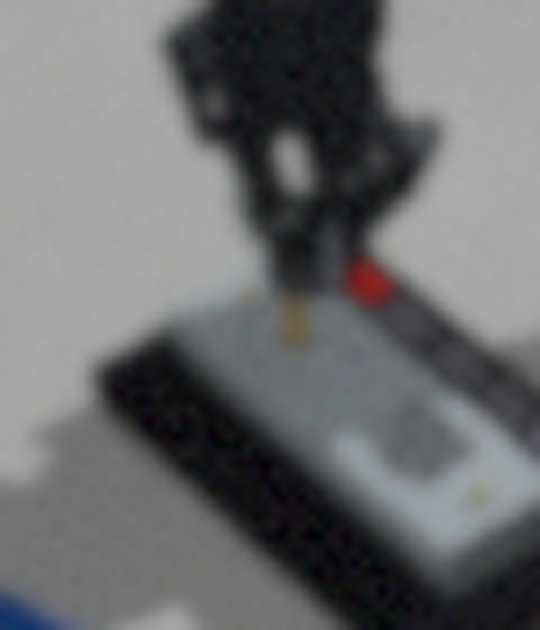

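Emit:
step_arm --xyz '[[0.005,0.01,0.007],[0.005,0.03,0.007],[0.005,0.037,0.007],[0.005,0.037,0.007]]' --rotation '[[0.003,0.002,-0.005],[0.003,0.002,-0.005],[0.003,0.002,-0.005],[0.003,0.002,-0.005]]'

```text
clock: 18.9
tcp_pos: [0.5775, -0.0742, 0.274]
orientation: [-1.353, 0.953, -0.952]
contact_force: [1.0, -0.2, -0.5]
grip_width: 0.0365
```

```bash
python3 - <<'E'
from h import *
cmd(([.5775,-.0741,.265],-1.227))
s=fr("scene",3); crop(s,(250,170,290,210),14,"s14.png")
st=np.array([.57622,-.07465])
for z in(.064,.086,.09,.122): print(z,((proj(s,[*st,z])[0]-[250,170]+.5)*14).round(0),((proj(s,[.5775,-.0741,z])[0]-[250,170]+.5)*14).round(0))
E
```

```text
t 18.9 tcp [ 0.5775 -0.0742  0.274 ] head -1.2271 tilt [-0.0004 -0.0003  0.    ] w 0.0365 F [ 1.  -0.2 -0.5] M [ 0.05  0.02 -0.07]
[0.5775, -0.0741, 0.265] -1.227 xyz [-0.0004, 0.0299, -0.0] rot [0.0003, -0.0001, 0.0001] rows 0.1
0.064 [259. 378.] [256. 381.]
0.086 [258. 322.] [255. 325.]
0.09 [257. 311.] [255. 314.]
0.122 [256. 228.] [253. 230.]
```

View pics/s14.png

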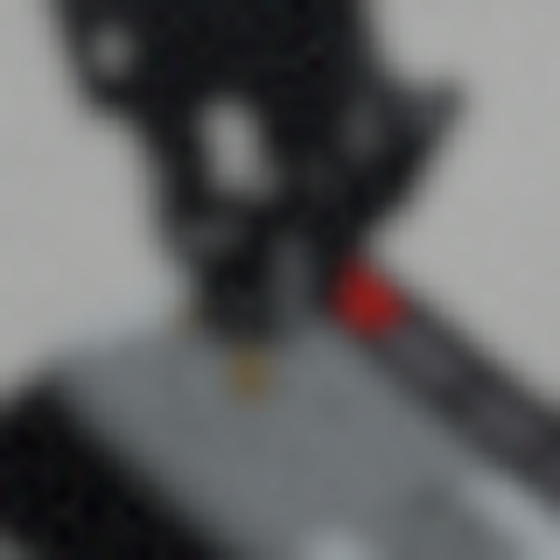

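Emit:
step_arm --xyz '[[0,0.01,0],[0,0.018,0],[0,0.024,0],[0,0.024,0]]' --rotation '[[0,0,0],[0,0,0],[0,0,0],[0,0,0]]'

```text
clock: 19.55
tcp_pos: [0.5777, -0.0742, 0.267]
orientation: [-1.353, 0.952, -0.953]
contact_force: [-0.1, -0.3, -0.0]
grip_width: 0.0364
```

Emit:
step_arm --xyz '[[0,0.004,0],[0,0.008,0],[0,0.008,0]]' --rotation '[[0,0,0],[0,0,0],[0,0,0]]'

```text
clock: 19.92
tcp_pos: [0.5776, -0.0742, 0.2645]
orientation: [-1.353, 0.952, -0.953]
contact_force: [-0.7, -0.0, -0.2]
grip_width: 0.0363
```

Emit:
step_arm --xyz '[[0,0.004,0],[0,0.007,0],[0,0.007,0]]' --rotation '[[0,0,0],[0,0,0],[0,0,0]]'

```text
clock: 20.3
tcp_pos: [0.5776, -0.0742, 0.2623]
orientation: [-1.353, 0.953, -0.953]
contact_force: [0.1, 0.3, -0.8]
grip_width: 0.0366
```

Emit:
step_arm --xyz '[[0,0.004,0],[0,0.008,0],[0,0.008,0]]' --rotation '[[0,0,0],[0,0,0],[0,0,0]]'

```text
clock: 20.68
tcp_pos: [0.5775, -0.0742, 0.2598]
orientation: [-1.353, 0.953, -0.952]
contact_force: [-0.1, 0.7, -0.6]
grip_width: 0.0362
```

Emit:
step_arm --xyz '[[0,0.004,0],[0,0.008,0],[0,0.008,0]]' --rotation '[[0,0,0],[0,0,0],[0,0,0]]'

```text
clock: 21.05
tcp_pos: [0.5775, -0.0742, 0.2573]
orientation: [-1.353, 0.953, -0.952]
contact_force: [-0.7, 0.6, -1.1]
grip_width: 0.0363
```

```bash
python3 - <<'E'
from h import *
cmd(([.5775,-.0741,.252],-1.227))
s=fr("scene",3); crop(s,(250,170,290,210),14,"s15.png")
E
```

```text
t 21.05 tcp [ 0.5775 -0.0742  0.2573] head -1.2272 tilt [-0.0006 -0.0002  0.    ] w 0.0363 F [-0.7  0.6 -1.1] M [ 0.06 -0.07  0.02]
[0.5775, -0.0741, 0.252] -1.227 xyz [-0.0003, 0.0176, -0.0] rot [0.0004, -0.0001, 0.0] rows 0.1
```

View pics/s15.png

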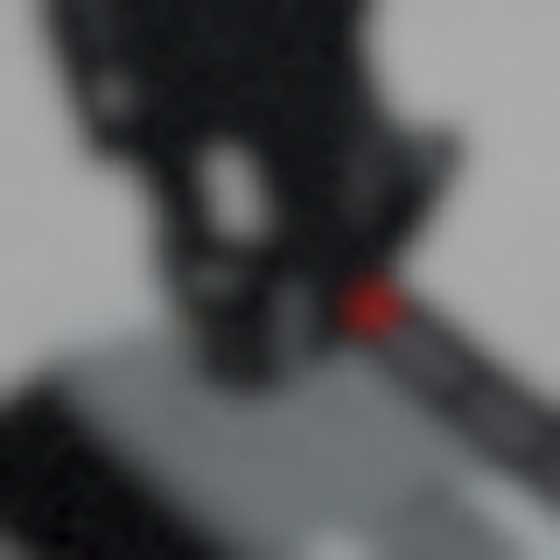

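Emit:
step_arm --xyz '[[0,0.006,0],[0,0.012,0],[0,0.017,0],[0,0.017,0]]' --rotation '[[0,0,0],[0,0,0],[0,0,0],[0,0,0]]'

```text
clock: 21.7
tcp_pos: [0.5776, -0.0742, 0.2522]
orientation: [-1.353, 0.953, -0.952]
contact_force: [-0.4, -0.1, -0.4]
grip_width: 0.0361
```

Emit:
step_arm --xyz '[[0,0.004,0],[0,0.007,0],[0,0.007,0]]' --rotation '[[0,0,0],[0,0,0],[0,0,0]]'

```text
clock: 22.08
tcp_pos: [0.5776, -0.0742, 0.2504]
orientation: [-1.353, 0.953, -0.952]
contact_force: [-0.6, -1.4, 4.4]
grip_width: 0.0363
```

Emit:
step_arm --xyz '[[0,0.004,0],[0,0.008,0],[0,0.01,0],[0,0.01,0]]' --rotation '[[0,0,0],[0,0,0],[0,0,0],[0,0,0]]'

```text
clock: 22.58
tcp_pos: [0.5777, -0.0742, 0.2479]
orientation: [-1.353, 0.952, -0.953]
contact_force: [-2.9, -0.0, 8.2]
grip_width: 0.0361
```

Emit:
step_arm --xyz '[[0,0.003,0],[0,0.006,0],[0,0.006,0]]' --rotation '[[0,0,0],[0,0,0],[0,0,0]]'

```text
clock: 22.95
tcp_pos: [0.5778, -0.0742, 0.2476]
orientation: [-1.353, 0.952, -0.953]
contact_force: [-6.0, 1.5, 18.0]
grip_width: 0.0362
```

```bash
python3 - <<'E'
from h import *
s=fr("scene",5); crop(s,(235,160,315,230),9,"s16.png"); t=fr("top",2); cv2.imwrite("pics/t16.png",t["img"].astype(np.uint8)[:,:,::-1])
cmd()
E
```

```text
t 23.3 tcp [ 0.5778 -0.0742  0.2477] head -1.2274 tilt [ 0.0005 -0.0007  0.    ] w 0.0365 F [-6.3  1.2 16.6] M [0.08 1.26 0.03]
```

View pics/s16.png

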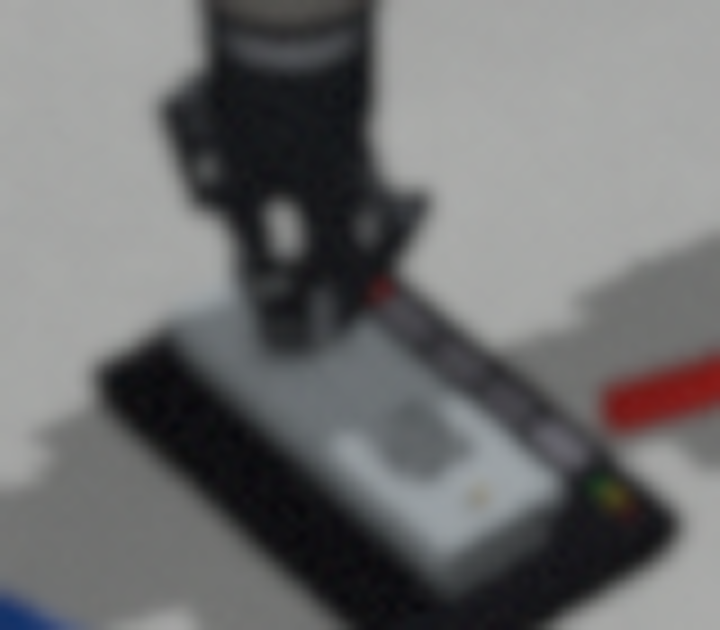

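View pics/t16.png

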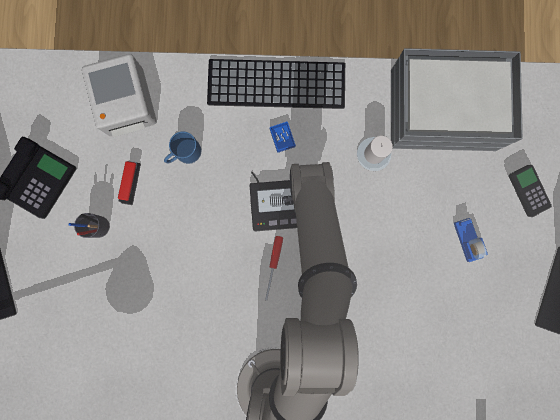

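```bash
python3 -c "
from bench import r
print(r.hand_in()); o=r.get_obs(); print(o['clock'],o['tcp_pos'],o['contact_force'],o['grip_width'])"
```

```text
the job is handed in; nothing more can be done
None
the job is handed in; nothing more can be done
```

The intercom is closed up and handed in at about 23.3 s. The top plate is on, the knob is fitted on the shaft, and the robot is still holding it pressed down.

- **Plate:** I lowered it while watching the left stud through its hole. It stopped on the housing with about 22 N at a tool height of 218.6 mm (expected 218.5 mm). After release, its edges were within about 0.5–1 mm of centred on the housing. Both studs showed through their holes.
- **Knob:** I turned it to my estimate of the shaft angle, about -0.3 rad in the world frame. It slid about 16 mm onto the shaft with almost no force, so no search by turning was needed.
- **Press:** From there it moved about 4 mm against the spring, with 4.4 N at the start and 8.2 N near the end. It then hit the stop. The last reading, just before handing in, was 16.6 N downward, 6 N sideways and a steady grip.
- **Other items:** In the last top picture they looked to be where they started.

**Checks that disagreed or are missing:**
- The camera and robot positions differed by about 1.5 mm in x. I corrected for this while aligning the plate.
- One alignment move went the wrong way in y. I caught it in the next picture and fixed it before lowering.
- The arm blocks the top view of the knob. That it is home and fully pressed is known from heights, forces and the scene camera, not from seeing the pointer.

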